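# Change the cards on the recipe rail and set up the timer

### The job

Change over the recipe rail: pull every used, punched card out from under its clip and lay it flat on the worktop to the left of the rail, not on anything else, and slide every new card under a clip of its own from the front, square and fully home against the stop, letting the card's own edge lift the clip (never lift a clip with the fingers). Stand the slim timer upright on its bottom edge in the middle of the black pad at the rail's right end, its screen facing the rail's front. Do not disturb the dish, the egg cup or the measuring cup.

Things in the scene. Friction and masses are not known exactly. Their poses are not given: they have to be found in the camera images.
- rail: Dark wooden recipe rail, fixed on the worktop: x -48 to +60 mm, y -230 to +115 mm, base plate 6 mm thick. Origin on the worktop under the middle bay; +x from its open front to its back, +y to its left. Three bays, each 43 mm clear between low guides (x -34 to +30, tops 11 mm up); across their back a stop bar 18 mm high, front face at x = +30. Cards slide in along +x.
- bay_1 (a point): In the left bay (rail y = 85 mm): the point on top of the base plate (6 mm above the worktop) where the underside centre of a card lies when it is fully home against the stop. Axes as the rail.
- clip_1: Sprung steel clip of the left bay, 30 mm wide, hinged (origin) at rail x = +44 mm, 24 mm up. Its round bar at rail x = -12 presses down with about 2 N; shut, it stands 2 mm over the base plate. Before the bar a lip slopes up at 21 degrees to a mouth at x = -42, 13 mm over the base plate: a card pushed in along the plate wedges it up (5 N, up to 12) and is then held down.
- bay_2 (a point): In the middle bay (rail y = 0 mm): the point on top of the base plate (6 mm above the worktop) where the underside centre of a card lies when it is fully home against the stop. Axes as the rail.
- clip_2: Sprung steel clip of the middle bay, 30 mm wide, hinged (origin) at rail x = +44 mm, 24 mm up. Its round bar at rail x = -12 presses down with about 2 N; shut, it stands 2 mm over the base plate. Before the bar a lip slopes up at 21 degrees to a mouth at x = -42, 13 mm over the base plate: a card pushed in along the plate wedges it up (5 N, up to 12) and is then held down.
- bay_3 (a point): In the right bay (rail y = -85 mm): the point on top of the base plate (6 mm above the worktop) where the underside centre of a card lies when it is fully home against the stop. Axes as the rail.
- clip_3: Sprung steel clip of the right bay, 30 mm wide, hinged (origin) at rail x = +44 mm, 24 mm up. Its round bar at rail x = -12 presses down with about 2 N; shut, it stands 2 mm over the base plate. Before the bar a lip slopes up at 21 degrees to a mouth at x = -42, 13 mm over the base plate: a card pushed in along the plate wedges it up (5 N, up to 12) and is then held down.
- card_1: New recipe card: stiff plywood plate 110 x 36 x 6 mm, 30 g, without holes, four dark bars printed across the middle; at the start flat on the worktop left of the rail. May be absent. Origin: centre of the underside; x along its length (either end may go in first), z up out of the printed face.
- card_2: New recipe card: stiff plywood plate 110 x 36 x 6 mm, 30 g, without holes, four dark bars printed across the middle; at the start flat on the worktop left of the rail. May be absent. Origin: centre of the underside; x along its length (either end may go in first), z up out of the printed face.
- card_3: New recipe card: stiff plywood plate 110 x 36 x 6 mm, 30 g, without holes, four dark bars printed across the middle; at the start flat on the worktop left of the rail. May be absent. Origin: centre of the underside; x along its length (either end may go in first), z up out of the printed face.
- used_1: Used recipe card: as the new ones but with a black punch hole near each end; if present, at the start fully home under clip 1, its last 32 mm sticking out over the rail's front edge. Two or three used cards are present, each in its own bay. Origin: centre of the underside, x along its length, z up.
- used_2: Used recipe card: as the new ones but with a black punch hole near each end; if present, at the start fully home under clip 2, its last 32 mm sticking out over the rail's front edge. Two or three used cards are present, each in its own bay. Origin: centre of the underside, x along its length, z up.
- used_3: Used recipe card: as the new ones but with a black punch hole near each end; if present, at the start fully home under clip 3, its last 32 mm sticking out over the rail's front edge. Two or three used cards are present, each in its own bay. Origin: centre of the underside, x along its length, z up.
- timer: Slim digital timer, a grey block 96 mm tall x 64 mm wide x 22 mm thick, 0.12 kg, dark screen and three white buttons on the front; at the start lying on its back left of the rail, its top edge roughly towards the rail. Origin: centre of its back face. x points to its top edge (the screen's end), y across its width, z out of the screen; standing upright, its x points up.
- timer_foot (a point): Centre of the timer's bottom edge face (64 x 22 mm), 48 mm from its origin; the face it stands on.
- timer_view (a point): A point in the air 100 mm straight out from the timer's screen face; shows which way the screen looks.
- pad (a point): Centre of the top of the black rubber stand pad at the right end of the rail (rail x 0, y -175 mm), 9 mm above the worktop; pad 54 mm in x, 84 mm in y. Axes as the rail.
- ramekin: Bystander: small white dish, 78 mm wide, 40 mm high, behind the right end of the rail. Origin: centre of its underside.
- egg_cup: Bystander: white egg cup, 49 mm wide, 61 mm high, behind the rail. Origin: centre of its underside.
- measuring_cup_3: Bystander: small steel measuring cup with a handle, 110 x 50 x 31 mm, at the far left. Origin: centre of its underside.

How it is judged:
At the end, for the whole second after the job is handed in: New cards flat in bays, centres within 6 mm of home, square within 0.1 rad; used cards flat on the worktop, centres over 130 mm left of the rail's middle line, off everything; timer upright within 0.08 rad, foot within 18 mm of the pad centre, screen to the front within 0.25 rad; all at rest ((horizontal distance between card_1 and bay_1 below 0.006 m or horizontal distance between card_1 and bay_2 below 0.006 m or horizontal distance between card_1 and bay_3 below 0.006 m) and angle between the x axis of each of card_1, card_2, card_3 and the x axis of rail, either way round below 0.1 rad and angle between each of card_1, card_2, card_3, used_1, used_2, used_3's own z axis and vertical below 0.06 rad and z of each of card_1, card_2, card_3 in the frame of rail below 0.009 m and linear speed of each of card_1, card_2, card_3, used_1, used_2, used_3, timer below 0.02 m/s and (horizontal distance between card_2 and bay_1 below 0.006 m or horizontal distance between card_2 and bay_2 below 0.006 m or horizontal distance between card_2 and bay_3 below 0.006 m) and (horizontal distance between card_3 and bay_1 below 0.006 m or horizontal distance between card_3 and bay_2 below 0.006 m or horizontal distance between card_3 and bay_3 below 0.006 m) and y of each of used_1, used_2, used_3 in the frame of rail above 0.13 m and height (world z) of used_1 between -0.004 and 0.004 m and height (world z) of used_2 between -0.004 and 0.004 m and height (world z) of used_3 between -0.004 and 0.004 m and angle between timer's own x axis and vertical below 0.08 rad and horizontal distance between timer_foot and pad below 0.018 m and z of timer_foot in the frame of pad below 0.004 m and angle between the z axis of timer and the x axis of rail, either way round below 0.25 rad and x of timer_view in the frame of pad below -0.05 m); the robot touches nothing.
It fails at once if the fingers lift or press a clip (contact force between the fingers and clip_1 above 3 N or contact force between the fingers and clip_2 above 3 N or contact force between the fingers and clip_3 above 3 N).
It fails at once if the dish, the egg cup or the measuring cup is moved over 3 cm (distance of any of ramekin, egg_cup, measuring_cup_3 from where it was at the start of the episode above 0.03 m).
Of card_1, card_2, card_3 only 2 to 3 are there at a start; the rules pass over those that are not, and their reading is None.
Of used_1, used_2, used_3 only 2 to 3 are there at a start; the rules pass over those that are not, and their reading is None.
At some moment in a run one of card_1, card_2, card_3, used_1, used_2, used_3 may be knocked a few centimetres aside while the robot is not near it.
It also fails if it takes over 208 s, if anything falls off the work surface, if the arm or the gripper's body presses on something with over 40 N, if the wrist force passes 120 N, or if a joint passes its speed limit or range.

### The arm

A 6-joint arm with a two-finger parallel gripper is mounted at the origin on a cart in front of the work surface, level with it; the furniture and walls round the work are solid. World frame = base frame: x ahead of the robot, y to its left, z up, the work surface at z = 0. Lengths are in m, angles in rad, forces in N, time in s.
With the tool pointing down it reaches from about 0.275 to 0.825 m from the base axis. Payload 4.9 kg.
Tool frame: the origin (TCP) lies on the centre line of the jaws, within the pads' length; the fingertips stand 11 mm ahead of it and the grasp point (between the pads) lies 8 mm behind it; z points along the fingers, y is the line along which they close (so a half turn about z gives the same grasp; the last joint's range is limited). The gripper opens to 85 mm and grips with 20 to 120 N. Pads are 22 mm wide; open, the fingers measure 114 mm over their backs; the gripper's body (76 mm by 85 mm) begins 54 mm behind the grasp point. The pads swing forward as they close: fully open they stand 13 mm farther back than shut.
Start: joints at [-1.326, 0.326, -0.193, 1.052, 0, 1.437], TCP at [0.203, -0.511, 0.242] pointing down, gripper open.
Joint ranges: [-2.65, 2.65], [-0.97, 1.79], [-1.3, 1.35], [-1.93, 2.1], [-1.47, 1.37], [-3.14, 3.14]. Speed limits (rad/s): [2.57, 2.57, 3.14, 3.14, 3.14, 3.14].

### API

Orientations are given as [roll, pitch, yaw] about the fixed x, y, z axes, in that order (R = Rz(yaw) Ry(pitch) Rx(roll)).
In Python, from station import * gives the robot as it stands.
- The arm moves only by the tool send_rows, never from a script. Its argument "targets" is a list of rows, each a list of 7 numbers: the shift along the tool's x, y, z in cm, then the turn, a rotation vector about the tool's x, y, z in rad, then the finger opening in cm, from 0 to 8.54. In form: [[dx, dy, dz, ax, ay, az, jaw], ...]. A call has 1 to 12 rows; each row shifts and turns the commanded pose from where the row before left it, along the tool's axes as they then stand; what a row does not reach is not made up. A row lasts 1/12 s, in which the tool goes at most 41.7 mm and 7.16 degrees, less where a joint would pass 70% of its speed; a pose out of reach is approached as far as the arm can. A call is refused whole if a number of a shift passes 4.17 or a number of a turn 0.125, either way. A call with a gripper value outside its range is refused whole. The fingers move at their own pace and stop on an object; "grip_force" is the grip in N (left out, the last holds). Time passes only in rows, so rows that do not move let the fingers close. It gives the time, the measured TCP pose, the force, the opening and the grip force at its end, in the units of the state.
- get_obs(): the state, without advancing time (a new reading comes with each control period).
- camera(name): name is "scene" or "top"; returns the picture (384x512x3 uint8, red, green, blue); there is no depth.
- camera_model(name): a dict with "fx", "fy", "cx", "cy" (pixels), "world_from_camera" (4x4, takes a point from camera to world coordinates). Camera axes: x right, y up, looking along -z (the intrinsics and any distortion apply to the point x, -y, -z); pixel columns grow to the right and rows downward; lengths in m; the calibration is good to about 2 mm. A picture is of the moment at which its call begins. camera_model takes no time and is no camera call.
- job_done(): hands the job in; it is judged then, once.
The state is a dict: "time": time; "joints": joint angles; "joint_vel": joint speeds; "effort": joint torques, N m; "eef_pos": TCP position; "orientation": TCP orientation; "force": force on the tool from outside, world axes, zero at the start; "wrist_torque": the same for the moment, N m; "gripper_width": finger opening in m; "gripper_force": force on a finger pad.
Only numpy, scipy, OpenCV 4.12 (cv2) and the standard library are available. Lean on these libraries where they do the work, as an engineer would, in place of code of your own. Each camera call takes 0.05 s, during which the arm holds its last target. There are 200 camera calls.

## Working session

There is one attempt and no reset: what is moved stays moved. The work goes in short steps, Python scripts to look and compute and a tool call to move; the robot and the scene stay as the last step left them, time stands still between calls to the robot, and variables do not carry over. Pictures are saved under pics/ and viewed, at most 14 in all, crops included, and the job is handed in when it is done.

Besides the shell and the picture viewer there is one more tool, called after "Emit:" by a JSON object that holds its "op" and its "data". send_rows: Moves the arm, as the interface text tells. Its arguments: {"type":"object","properties":{"targets":{"type":"array","items":{"type":"array","items":{"type":"number"}}},"grip_force":{"type":"number"}},"required":["targets"]}

```bash
ls; mkdir -p pics
python3 - <<'E'
from station import *
import cv2
o=get_obs();print(o)
for n in("scene","top"):
    cv2.imwrite(f"pics/{n}0.png",cv2.cvtColor(cv2.resize(camera(n),(800,600),interpolation=cv2.INTER_CUBIC),cv2.COLOR_RGB2BGR)); print(camera_model(n))
E
```

```text
pics
{'time': 0.0, 'joints': array([-1.32617316e+00,  3.26930888e-01, -1.93598408e-01,  1.05200788e+00,
       -2.48218091e-05,  1.43659928e+00]), 'joint_vel': array([ 5.79732912e-04,  5.56479576e-05,  1.29076740e-03,  3.25916539e-04,
       -2.28740443e-04, -1.02428296e-03]), 'effort': array([ 4.17974925e-04, -4.43402731e+01,  2.62435877e+01,  1.56717788e-02,
       -2.06837567e-04, -5.31594310e-06]), 'eef_pos': array([ 0.20326858, -0.51044177,  0.24150339]), 'orientation': array([-3.13986414e+00, -2.08317541e-04,  3.78820049e-01]), 'force': array([-1.08422955, -0.70674422, -0.50519828]), 'wrist_torque': array([-0.0077313 , -0.0265828 , -0.02252222]), 'gripper_force': 0.0, 'gripper_width': 0.08531112922050132}
{'fx': 399.5858210930696, 'fy': 399.5858210930696, 'cx': 263.4980652713878, 'cy': 189.72982691042108, 'world_from_camera': array([[-0.53896067,  0.64691784, -0.5394615 , -0.09151494],
       [-0.84230413, -0.40880473,  0.35128683,  0.56654835],
       [ 0.00671931,  0.64372044,  0.76523124,  0.99969266],
       [ 0.        ,  0.        ,  0.        ,  1.        ]])}
{'fx': 483.6990787955249, 'fy': 483.6990787955249, 'cx': 248.22871566024978, 'cy': 195.0545429258367, 'world_from_camera': array([[ 0.00834995,  0.98408782, -0.17748646,  0.29233943],
       [-0.99987377,  0.00581729, -0.01478519,  0.13105719],
       [-0.01351744,  0.17758752,  0.98401217,  1.58850864],
       [ 0.        ,  0.        ,  0.        ,  1.        ]])}
```

View pics/scene0.png

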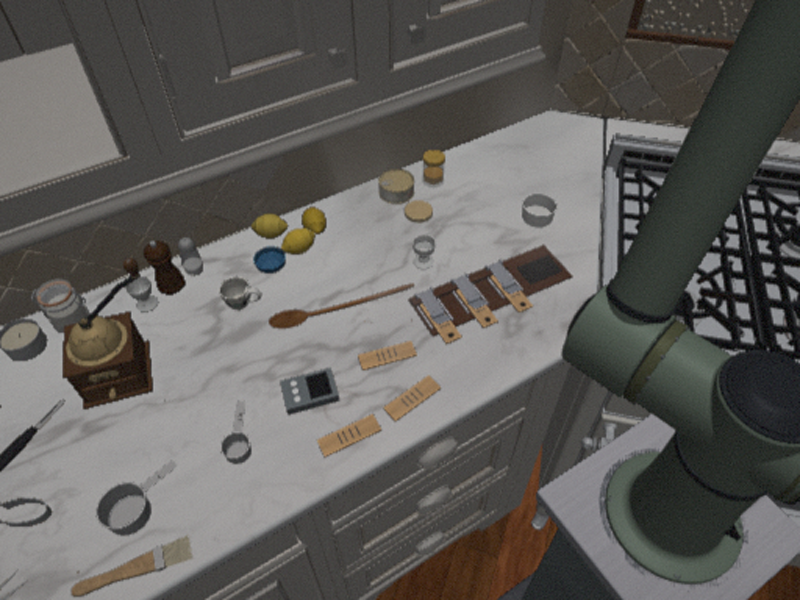

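View pics/top0.png

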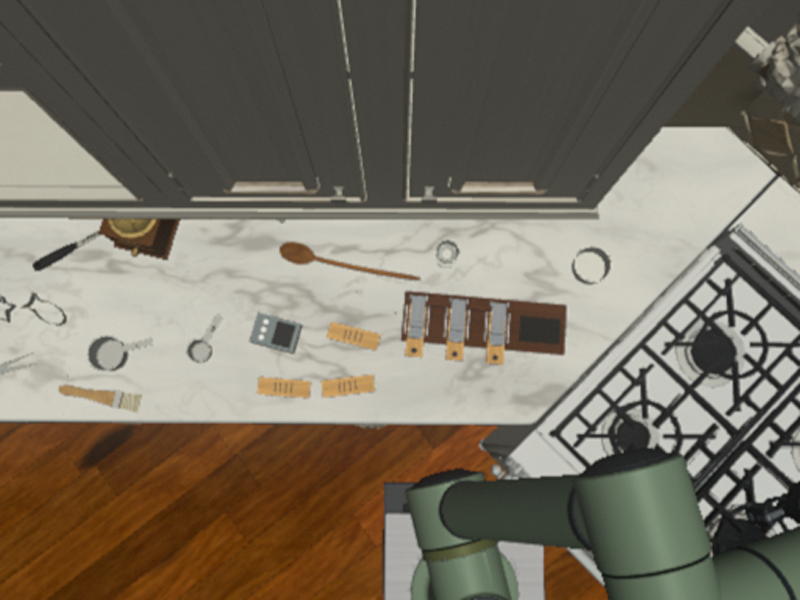

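The scene view shows three used cards under the clips, three new cards and the timer to the left. In the top view (800 px) the new cards are at (353,335), (284,387) and (348,385), the timer is at (275,333), and the rail runs from (404,291) to (565,354). Next I'll measure them.

```bash
cat > h.py <<'E'
from station import *
import cv2, numpy as np
from scipy.spatial.transform import Rotation as R
def deproj(m,uv,z):
    T=m["world_from_camera"];u,v=uv
    d=T[:3,:3]@np.array([(u-m["cx"])/m["fx"],-(v-m["cy"])/m["fy"],-1.]);o=T[:3,3]
    return o+d*(z-o[2])/d[2]
def proj(m,p):
    T=m["world_from_camera"];c=T[:3,:3].T@(np.asarray(p)-T[:3,3])
    return np.array([m["cx"]+m["fx"]*c[0]/-c[2],m["cy"]-m["fy"]*c[1]/-c[2]])
def tri(ua,ub,ma,mb):
    A=[];b=[]
    for m,(u,v) in((ma,ua),(mb,ub)):
        T=m["world_from_camera"];d=T[:3,:3]@np.array([(u-m["cx"])/m["fx"],-(v-m["cy"])/m["fy"],-1.]);d/=np.linalg.norm(d)
        P=np.eye(3)-np.outer(d,d);A.append(P);b.append(P@T[:3,3])
    return np.linalg.lstsq(np.vstack(A),np.hstack(b),rcond=None)[0]
def cards(img):
    hsv=cv2.cvtColor(cv2.resize(img,None,fx=4,fy=4,interpolation=cv2.INTER_CUBIC),cv2.COLOR_RGB2HSV)
    k=cv2.inRange(hsv,(8,80,110),(22,255,255)); k=cv2.morphologyEx(k,cv2.MORPH_CLOSE,np.ones((17,17)))
    out=[]
    for c in cv2.findContours(k,cv2.RETR_EXTERNAL,cv2.CHAIN_APPROX_NONE)[0]:
        if cv2.contourArea(c)>1500: out.append((c[:,0,:]+.5)/4-.5)
    return out
def rects(n="top",z=.006,img=None,ymin=-.4,ymax=.8):
    img=camera(n) if img is None else img
    m=camera_model(n);res=[]
    for c in cards(img):
        P=np.array([deproj(m,p,z)[:2] for p in c])
        (cx,cy),(w,h),a=cv2.minAreaRect((P*1000).astype(np.float32))
        if w<h: w,h,a=h,w,a+90
        if h<70 and ymin<cy/1000<ymax and 0.2<cx/1000<.8: res.append((round(cx),round(cy),round(w),round(h),round((a+90)%180-90,1)))
    return res
E
python3 - <<'E'
from h import *
for n,z in(("top",.006),("top",0.012),("scene",.006),("scene",.012)): print(n,z,*rects(n,z),sep="\n")
t=camera_model("top")
# timer, rail rough
print("timer",deproj(t,np.array((275,333))*.64,.022))
for p in((404,291),(567,304),(564,354),(402,342)): print("rail",deproj(t,np.array(p)*.64,.006))
for p in((200,350),(447,252),(591,265),(400,420),(600,400)): print(deproj(t,np.array(p)*.64,.0))
img=camera("top")
cr=cv2.resize(img[175:255,155:370],None,fx=3.7,fy=3.7,interpolation=cv2.INTER_CUBIC)
cv2.imwrite("pics/c1.png",cv2.cvtColor(cr,cv2.COLOR_RGB2BGR))
img=camera("scene")
cr=cv2.resize(img[150:300,175:375],None,fx=4,fy=4,interpolation=cv2.INTER_CUBIC)
cv2.imwrite("pics/c2.png",cv2.cvtColor(cr,cv2.COLOR_RGB2BGR))
E
```

```text
top
0.006
(384, 787, 117, 27, 82.8)
(402, 372, 109, 35, 86.0)
(407, 238, 109, 35, -82.8)
(512, 228, 109, 36, 75.8)
(510, -73, 112, 42, -6.2)
(517, 12, 110, 41, -6.0)
(525, 97, 111, 41, -4.6)
(660, 243, 306, 44, 73.9)
(745, 721, 117, 44, -89.8)
top
0.012
(387, 784, 116, 27, 79.2)
(402, 371, 108, 35, 86.1)
(406, 238, 108, 35, -82.7)
(511, 228, 109, 36, 75.7)
(510, -72, 112, 40, -4.0)
(516, 13, 109, 41, -6.0)
(524, 97, 110, 41, -4.7)
(658, 242, 305, 43, 74.1)
(743, 719, 118, 45, -89.7)
scene
0.006
(390, 786, 117, 28, 77.2)
(402, 374, 108, 35, 85.9)
(406, 240, 108, 35, -83.0)
(512, 230, 108, 36, 76.1)
(527, 96, 111, 37, -4.1)
(520, 10, 111, 37, -4.9)
(513, -74, 111, 37, -3.7)
scene
0.012
(388, 785, 116, 27, 77.1)
(399, 375, 108, 36, 85.8)
(403, 242, 107, 35, -82.7)
(508, 232, 108, 36, 75.9)
(523, 99, 111, 37, -4.4)
(516, 14, 110, 37, -4.4)
(509, -70, 111, 37, -3.7)
timer [0.51335824 0.39072183 0.022     ]
rail [0.60784929 0.12062879 0.006     ]
rail [ 0.58168914 -0.2252098   0.006     ]
rail [ 0.47508947 -0.21535896  0.006     ]
rail [0.49819001 0.12434537 0.006     ]
[0.47906291 0.55245688 0.        ]
[0.69548778 0.02808343 0.        ]
[ 0.66826568 -0.28082205  0.        ]
[0.33566889 0.12765486 0.        ]
[ 0.38014209 -0.28818005  0.        ]
```

View pics/c1.png

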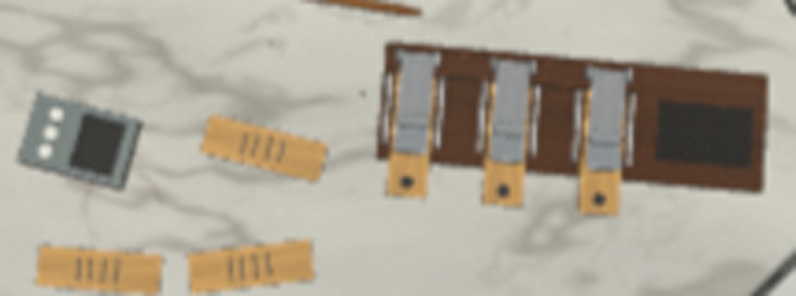

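View pics/c2.png

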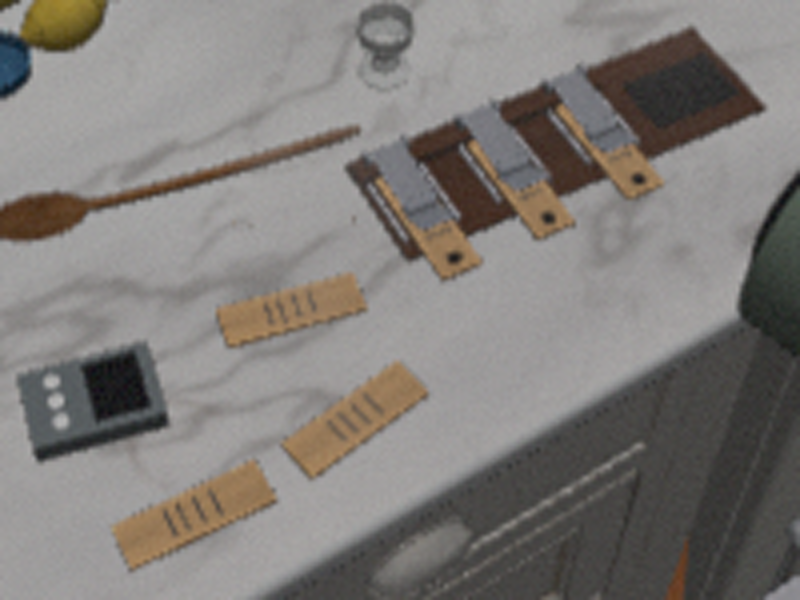

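```bash
cat >> h.py <<'E'
def down(yaw,th=0.):  # tool down, yaw = heading of tool x; th: tool z tipped toward -(tool x) heading negative / + toward -tool x
    return R.from_euler('z',yaw)*R.from_euler('x',np.pi)*R.from_euler('y',-th)
def cur():
    o=get_obs(); return o["eef_pos"],R.from_euler('xyz',o["orientation"])
def plan(p,Rt,start=None):
    p0,R0=start or cur(); rv=(R0.inv()*Rt).as_rotvec(); s=Rt.inv().apply(np.asarray(p)-p0)*100
    print("turn",rv.round(3),"|",round(np.linalg.norm(rv),2),"then shift cm",s.round(2)); return p,Rt
def st():
    o=get_obs(); print(round(o["time"],1),"pos",o["eef_pos"].round(4),"ori",o["orientation"].round(3),"j",o["joints"].round(2),"F",o["force"].round(1),"w",round(o["gripper_width"],4))
E
python3 - <<'E'
from h import *
from scipy.optimize import least_squares
t,s=camera_model("top"),camera_model("scene")
rc=[(60,115,6),(60,-230,6),(-48,-230,6),(-48,115,6)]; pc=[(27,-133,9),(27,-217,9),(-27,-217,9),(-27,-133,9)]
ct=[(389,43),(768,75),(762,191),(378,158),(657,101),(755,107),(751,164),(655,155),(406,182),(503,190),(599,199)]
cs=[(345,167),(693,28),(765,107),(412,258),(625,87),(705,55),(738,98),(655,128),(454,257),(548,218),(638,178)]
ct=np.array(ct)/3.7+(155,175)-.4; cs=np.array(cs)/4+(175,150)-.4
def f(q):
    c,n=np.cos(q[2]),np.sin(q[2]); o=[]
    pts=[np.array(p)/1000 for p in rc+pc]+[np.array((q[3],y,.012)) for y in(.085,0,-.085)]
    for p,a,b in zip(pts,ct,cs):
        w=(q[0]+c*p[0]-n*p[1],q[1]+n*p[0]+c*p[1],p[2]+q[4])
        o+=[proj(t,w)-a,proj(s,w)-b]
    return np.hstack(o)
r=least_squares(f,[.54,.01,-.08,-.07,0],loss="soft_l1"); print(r.x.round(4)); print(f(r.x).reshape(-1,4).round(1))
T=np.array([(40,93),(144,122),(125,189),(17,161)])/3.7+(155,175)-.4
P=np.array([deproj(t,u,.022) for u in T]); print(P.round(3),P.mean(0)); d=P[1]+P[2]-P[0]-P[3]; e=P[0]+P[1]-P[2]-P[3];print(np.degrees([np.arctan2(d[1],d[0]),np.arctan2(e[1],e[0])]),np.linalg.norm(d)/2,np.linalg.norm(e)/2)
S=np.array([(18,375),(148,342)])/4+(175,150)-.4
for a,b in((T[3],S[0]),(T[0],np.array((18,375))/4+(175,150))): print(tri(a,b,t,s))
print(tri(T[1],S[1],t,s))
E
```

```text
[ 0.5424  0.0094 -0.0817 -0.0664 -0.0046]
[[-0.7 -0.8 -0.  -0.1]
 [ 0.3 -0.6 -0.2 -0.3]
 [ 0.3  0.3  0.6  0.2]
 [-0.6  0.  -0.6  0.8]
 [ 0.6 -0.5 -0.8 -0.1]
 [-0.5  0.  -0.5 -0.4]
 [-0.2  0.8  0.7 -0.9]
 [ 0.2  1.   0.9  0.3]
 [ 0.5 -0.4  0.3  0.5]
 [ 0.1 -0.3  0.1  0.2]
 [ 0.1 -0.4  0.   0.5]]
[[0.558 0.427 0.022]
 [0.532 0.334 0.022]
 [0.472 0.349 0.022]
 [0.497 0.445 0.022]] [0.51463266 0.38876273 0.022     ]
[-104.67962938  -15.30444203] 0.09813852007958129 0.06266765366990411
[0.49010458 0.4355427  0.11367013]
[0.55900286 0.42893344 0.01650466]
[0.53413995 0.33614238 0.01765737]
```

Run:
```python
from h import *
np.set_printoptions(suppress=True)
st()
phi=np.radians(-104.8); x=np.array([np.cos(phi),np.sin(phi),0]); c=np.array([.514,.389,0])
th=.5; G=down(phi+np.pi,-th); g=c+.010*x+[0,0,.016]; print("g",g.round(4),"toolz",G.apply([0,0,1]).round(2),"tooly",G.apply([0,1,0]).round(2))
pre=g-.10*G.apply([0,0,1]); print(pre)
a=plan(pre,down(phi+np.pi)); a=plan(pre,G,a); plan(g,G,a)
```

```text
0.4 pos [ 0.2034 -0.5109  0.2422] ori [-3.141 -0.     0.379] j [-1.33  0.33 -0.19  1.05  0.    1.44] F [0.1 0.1 0.3] w 0.0852
g [0.5114 0.3793 0.016 ] toolz [ 0.12  0.46 -0.88] tooly [ 0.97 -0.26  0.  ]
[0.49919882 0.33297978 0.10375826]
turn [-0.    -0.    -0.934] | 0.93 then shift cm [89.15  7.04 13.84]
turn [0.  0.5 0. ] | 0.5 then shift cm [0. 0. 0.]
turn [0. 0. 0.] | 0.0 then shift cm [ 0.  0. 10.]
```

Emit:
{"op": "send_rows", "data": {"targets": [[0, 0, 0, 0, 0, -0.104, 8.5], [0, 0, 0, 0, 0, -0.104, 8.5], [0, 0, 0, 0, 0, -0.104, 8.5], [0, 0, 0, 0, 0, -0.104, 8.5], [0, 0, 0, 0, 0, -0.104, 8.5], [0, 0, 0, 0, 0, -0.104, 8.5], [0, 0, 0, 0, 0, -0.104, 8.5], [0, 0, 0, 0, 0, -0.104, 8.5], [0, 0, 0, 0, 0, -0.102, 8.5]]}}

```text
time: 1.15
eef_pos: [0.2034, -0.511, 0.2423]
orientation: [-3.142, -0.0, 1.318]
force: [0.8, 0.5, 0.1]
gripper_width: 0.0846
gripper_force: 0.0
```

Emit:
{"op": "send_rows", "data": {"targets": [[3.2, 0.25, 0, 0, 0, 0, 8.5], [3.2, 0.25, 0, 0, 0, 0, 8.5], [3.2, 0.25, 0, 0, 0, 0, 8.5], [3.2, 0.25, 0, 0, 0, 0, 8.5], [3.2, 0.25, 0, 0, 0, 0, 8.5], [3.2, 0.25, 0, 0, 0, 0, 8.5], [3.2, 0.25, 0, 0, 0, 0, 8.5], [3.2, 0.25, 0, 0, 0, 0, 8.5], [3.2, 0.25, 0, 0, 0, 0, 8.5], [3.2, 0.25, 0, 0, 0, 0, 8.5], [3.2, 0.25, 0, 0, 0, 0, 8.5], [3.2, 0.25, 0, 0, 0, 0, 8.5]]}}

```text
time: 2.15
eef_pos: [0.3306, -0.146, 0.2426]
orientation: [3.141, 0.0, 1.312]
force: [1.0, -0.7, -1.0]
gripper_width: 0.0851
gripper_force: 0.0
```

Emit:
{"op": "send_rows", "data": {"targets": [[3.2, 0.25, 0, 0, 0, 0, 8.5], [3.2, 0.25, 0, 0, 0, 0, 8.5], [3.2, 0.25, 0, 0, 0, 0, 8.5], [3.2, 0.25, 0, 0, 0, 0, 8.5], [3.2, 0.25, 0, 0, 0, 0, 8.5], [3.2, 0.25, 0, 0, 0, 0, 8.5], [3.2, 0.25, 0, 0, 0, 0, 8.5], [3.2, 0.25, 0, 0, 0, 0, 8.5], [3.2, 0.25, 0, 0, 0, 0, 8.5], [3.2, 0.25, 0, 0, 0, 0, 8.5], [3.2, 0.25, 0, 0, 0, 0, 8.5], [3.2, 0.25, 0, 0, 0, 0, 8.5]]}}

```text
time: 3.15
eef_pos: [0.4576, 0.218, 0.2424]
orientation: [3.141, -0.0, 1.313]
force: [1.6, -0.9, 0.2]
gripper_width: 0.0854
gripper_force: 0.0
```

Emit:
{"op": "send_rows", "data": {"targets": [[3.0, 0.25, 0, 0, 0.1, 0, 8.5], [3.0, 0.25, 0, 0, 0.1, 0, 8.5], [3.0, 0.25, 0, 0, 0.1, 0, 8.5], [3.0, 0.25, 0, 0, 0.1, 0, 8.5], [0, 0, 0, 0, 0.1, 0, 8.5], [0, 0, 0, 0, 0, 0, 8.5], [0, 0, 0, 0, 0, 0, 8.5]]}}

```text
time: 3.73
eef_pos: [0.4961, 0.3265, 0.2592]
orientation: [-3.139, -0.497, 1.31]
force: [0.3, 1.0, 1.1]
gripper_width: 0.0848
gripper_force: 0.0
```

```bash
cat > t.py <<'E'
from h import *
np.set_printoptions(suppress=True)
phi=np.radians(-104.8); x=np.array([np.cos(phi),np.sin(phi),0]); c=np.array([.514,.389,0])
G=down(phi+np.pi,-.5); g=c+.010*x+[0,0,.016]; pre=g-.10*G.apply([0,0,1])
E
python3 - <<'E'
from t import *
st(); a=plan(pre,G); plan(g,G,a)
E
```

```text
3.7 pos [0.4961 0.3265 0.2592] ori [-3.139 -0.497  1.31 ] j [ 0.25  0.2  -0.43  0.69  0.43  2.13] F [0.3 1.  1.1] w 0.0848
turn [-0.001  0.003 -0.002] | 0.0 then shift cm [-6.84  0.13 13.98]
turn [0. 0. 0.] | 0.0 then shift cm [ 0.  0. 10.]
```

Emit:
{"op": "send_rows", "data": {"targets": [[-1.7, 0.03, 3.0, 0, 0, 0, 8.5], [-1.7, 0.03, 3.0, 0, 0, 0, 8.5], [-1.7, 0.03, 3.0, 0, 0, 0, 8.5], [-1.74, 0.04, 3.0, 0, 0, 0, 8.5], [0, 0, 2, 0, 0, 0, 8.5], [0, 0, 2, 0, 0, 0, 8.5], [0, 0, 2, 0, 0, 0, 8.5], [0, 0, 2, 0, 0, 0, 8.5], [0, 0, 2, 0, 0, 0, 8.5], [0, 0, 1, 0, 0, 0, 8.5], [0, 0, 0.5, 0, 0, 0, 8.5], [0, 0, 0, 0, 0, 0, 8.5]]}}

```text
time: 4.73
eef_pos: [0.5116, 0.3786, 0.0203]
orientation: [-3.141, -0.498, 1.313]
force: [-0.5, 0.7, 1.4]
gripper_width: 0.0851
gripper_force: 0.0
```

Run:
```python
from t import *
st(); plan(g,G)
i=camera("scene"); cv2.imwrite("pics/t1.png",cv2.cvtColor(cv2.resize(i[180:320,150:330],None,fx=4,fy=4,interpolation=cv2.INTER_CUBIC),cv2.COLOR_RGB2BGR))
```

```text
4.7 pos [0.5116 0.3786 0.0203] ori [-3.141 -0.498  1.313] j [ 0.33  0.58 -0.61  0.09  0.41  2.22] F [-0.5  0.7  1.4] w 0.0851
turn [-0.001  0.002  0.   ] | 0.0 then shift cm [-0.15 -0.04  0.41]
```

View pics/t1.png

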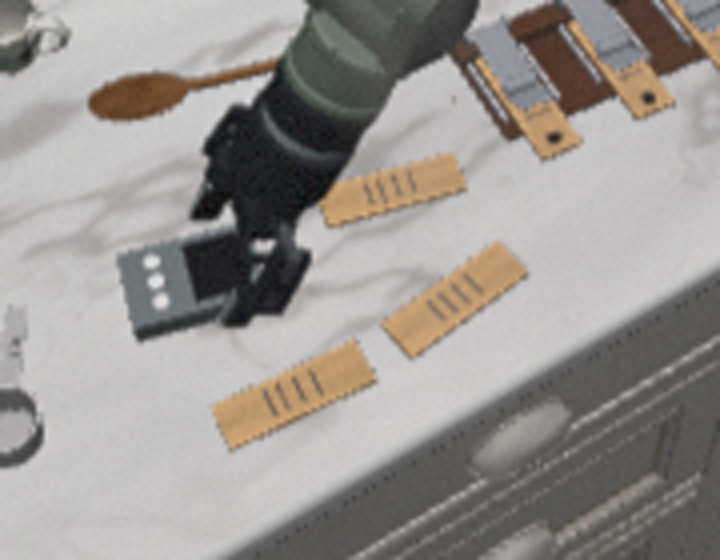

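The crop shows the fingers on either side of the timer, near its screen end, with the front finger at about (245,310). I'll lower a little and grip.

Emit:
{"op": "send_rows", "data": {"targets": [[-0.1, 0, 0.4, 0, 0, 0, 8.5], [0, 0, 0, 0, 0, 0, 7.2], [0, 0, 0, 0, 0, 0, 6.0], [0, 0, 0, 0, 0, 0, 5.5], [0, 0, 0, 0, 0, 0, 5.5], [0, 0, 0, 0, 0, 0, 5.5], [0, 0, 0, 0, 0, 0, 5.5], [0, 0, 0, 0, 0, 0, 5.5], [0, 0, 0, 0, 0, 0, 5.5]], "grip_force": 50}}

```text
time: 5.53
eef_pos: [0.5127, 0.379, 0.0182]
orientation: [3.14, -0.501, 1.313]
force: [-1.0, -2.9, 6.0]
gripper_width: 0.0628
gripper_force: 55.3
```

Run:
```python
from t import *
st()
# save timer-in-tool using actual pose
p,Rc=cur(); Rt0=R.from_euler('z',phi)
rel=Rc.inv()*Rt0; off=Rc.inv().apply(c-p)
psi=-.0817; Rr=R.from_euler('z',psi); o=np.array([.5424,.0094,0])
Rt1=R.from_matrix(np.column_stack([[0,0,1],Rr.apply([0,1,0]),Rr.apply([-1,0,0])]))
Rf=Rt1*rel.inv()
foot=o+Rr.apply([0,-.175,0])+[0,0,.009]
# bottom-face centre is at timer (-.048,0,.011)
org=foot-Rt1.apply([-.048,0,.011])
pf=org-Rf.apply(off); print("final",pf.round(4),Rf.as_euler('xyz').round(3),"toolz",Rf.apply([0,0,1]).round(2))
np.savez("tim.npz",pf=pf,Rf=Rf.as_quat())
print((Rc.inv()*Rf).as_rotvec())
```

```text
5.5 pos [0.5127 0.379  0.0182] ori [ 3.14  -0.501  1.313] j [ 0.33  0.58 -0.61  0.08  0.41  2.23] F [-1.  -2.9  6. ] w 0.0628
final [ 0.5211 -0.1632  0.067 ] [3.141 1.07  3.06 ] toolz [ 0.87 -0.07 -0.48]
[-0.53125425 -1.11847079 -1.81747865]
```

Emit:
{"op": "send_rows", "data": {"targets": [[0, 0, -1, 0, 0, 0, 5.5], [0, 0, -2, 0, 0, 0, 5.5], [0, 0, -3, 0, 0, 0, 5.5], [0, 0, -3, 0, 0, 0, 5.5], [0, 0, -3, 0, 0, 0, 5.5], [0, 0, -2, 0, -0.1, 0, 5.5], [0, 0, -2, 0, -0.1, 0, 5.5], [0, 0, -2, 0, -0.1, 0, 5.5], [0, 0, -2, 0, -0.1, 0, 5.5], [0, 0, -2, 0, -0.1, 0, 5.5], [0, 0, 0, 0, 0, -0.1, 5.5], [0, 0, 0, 0, 0, -0.1, 5.5]]}}

```text
time: 6.53
eef_pos: [0.4907, 0.2967, 0.2191]
orientation: [3.139, -0.001, 1.519]
force: [-1.4, 0.2, -2.0]
gripper_width: 0.0623
gripper_force: 55.1
```

Emit:
{"op": "send_rows", "data": {"targets": [[0, 0, 0, 0, 0, -0.1, 5.5], [0, 0, 0, 0, 0, -0.1, 5.5], [0, 0, 0, 0, 0, -0.1, 5.5], [0, 0, 0, 0, 0, -0.1, 5.5], [0, 0, 0, 0, 0, -0.1, 5.5], [0, 0, 0, 0, 0, -0.1, 5.5], [0, 0, 0, 0, 0, -0.1, 5.5], [0, 0, 0, 0, 0, -0.1, 5.5], [0, 0, 0, 0, 0, -0.1, 5.5], [0, 0, 0, 0, 0, -0.1, 5.5], [0, 0, 0, 0, 0, -0.1, 5.5], [0, 0, 0, 0, 0, -0.1, 5.5]]}}

```text
time: 7.53
eef_pos: [0.4894, 0.2949, 0.2174]
orientation: [-3.141, -0.001, 2.718]
force: [0.1, 0.0, -1.9]
gripper_width: 0.0623
gripper_force: 55.1
```

Emit:
{"op": "send_rows", "data": {"targets": [[0, 0, 0, 0, 0, -0.1, 5.5], [0, 0, 0, 0, 0, -0.1, 5.5], [0, 0, 0, 0, 0, -0.1, 5.5], [0, 0, 0, 0, 0, -0.046, 5.5], [0, 0, 0, 0, 0, 0, 5.5], [0, 0, 0, 0, 0, 0, 5.5]]}}

```text
time: 8.03
eef_pos: [0.4896, 0.295, 0.2173]
orientation: [3.142, -0.0, 3.057]
force: [-0.7, 0.9, -0.1]
gripper_width: 0.0623
gripper_force: 55.1
```

Run:
```python
from t import *
d=np.load("tim.npz");pf=d["pf"];Rf=R.from_quat(d["Rf"])
st(); hov=pf+[-.04,0,.13]
a=plan(hov,down(3.06)); a=plan(hov,Rf,a); a=plan(pf+[0,0,.03],Rf,a);a=plan(pf,Rf,a)
```

```text
8.0 pos [0.4896 0.295  0.2173] ori [ 3.142 -0.     3.057] j [ 0.41  0.38 -0.17  1.01  0.    0.5 ] F [-0.7  0.9 -0.1] w 0.0623
turn [ 0.    -0.    -0.003] | 0.0 then shift cm [ -2.88 -45.74   2.03]
turn [-0.001 -1.07  -0.001] | 1.07 then shift cm [0. 0. 0.]
turn [0. 0. 0.] | 0.0 then shift cm [6.86 0.32 8.3 ]
turn [0. 0. 0.] | 0.0 then shift cm [ 2.63 -0.    1.44]
```

Emit:
{"op": "send_rows", "data": {"targets": [[-0.2, -3.05, 0, 0, 0, 0, 5.5], [-0.2, -3.05, 0, 0, 0, 0, 5.5], [-0.2, -3.05, 0, 0, 0, 0, 5.5], [-0.2, -3.05, 0, 0, 0, 0, 5.5], [-0.2, -3.05, 0, 0, 0, 0, 5.5], [-0.2, -3.05, 0, 0, 0, 0, 5.5], [-0.2, -3.05, 0, 0, 0, 0, 5.5], [-0.2, -3.05, 0, 0, 0, 0, 5.5], [-0.2, -3.05, 0, 0, 0, 0, 5.5], [-0.2, -3.05, 0, 0, 0, 0, 5.5], [-0.2, -3.05, 0, 0, 0, 0, 5.5], [-0.2, -3.05, 0, 0, 0, 0, 5.5]]}}

```text
time: 9.03
eef_pos: [0.4831, -0.0728, 0.2173]
orientation: [3.141, 0.0, 3.057]
force: [-0.1, 0.0, -0.8]
gripper_width: 0.0628
gripper_force: 55.2
```

Emit:
{"op": "send_rows", "data": {"targets": [[-0.2, -3.05, 0, 0, 0, 0, 5.5], [-0.1, -3.05, 0, 0, 0, 0, 5.5], [-0.1, -3.05, 0, 0, 0, 0, 5.5], [0, 0, 0, 0, -0.1, 0, 5.5], [0, 0, 0, 0, -0.1, 0, 5.5], [0, 0, 0, 0, -0.1, 0, 5.5], [0, 0, 0, 0, -0.1, 0, 5.5], [0, 0, 0, 0, -0.1, 0, 5.5], [0, 0, 0, 0, -0.1, 0, 5.5], [0, 0, 0, 0, -0.1, 0, 5.5], [0, 0, 0, 0, -0.1, 0, 5.5], [0, 0, 0, 0, -0.1, 0, 5.5]]}}

```text
time: 10.03
eef_pos: [0.4793, -0.1625, 0.2178]
orientation: [-3.141, 0.896, 3.058]
force: [1.4, -1.6, -2.9]
gripper_width: 0.0626
gripper_force: 55.3
```

Emit:
{"op": "send_rows", "data": {"targets": [[0, 0, 0, 0, -0.1, 0, 5.5], [0, 0, 0, 0, -0.07, 0, 5.5], [0, 0, 0, 0, 0, 0, 5.5], [0, 0, 0, 0, 0, 0, 5.5]]}}

```text
time: 10.37
eef_pos: [0.485, -0.169, 0.2207]
orientation: [3.13, 1.024, 3.051]
force: [-0.6, 0.6, -1.5]
gripper_width: 0.0625
gripper_force: 55.6
```

Run:
```python
from t import *
d=np.load("tim.npz");pf=d["pf"];Rf=R.from_quat(d["Rf"])
st(); a=plan(pf+[0,0,.02],Rf);a=plan(pf,Rf,a)
i=camera("scene"); cv2.imwrite("pics/t2.png",cv2.cvtColor(cv2.resize(i[90:240,220:420],None,fx=4,fy=4,interpolation=cv2.INTER_CUBIC),cv2.COLOR_RGB2BGR))
```

```text
10.4 pos [ 0.485  -0.169   0.2207] ori [3.13  1.024 3.051] j [-0.83  0.02 -1.3  -0.62  0.63 -0.45] F [-0.6  0.6 -1.5] w 0.0625
turn [ 0.003 -0.046 -0.005] | 0.05 then shift cm [10.02  0.87  9.53]
turn [0. 0. 0.] | 0.0 then shift cm [ 1.75 -0.    0.96]
```

View pics/t2.png

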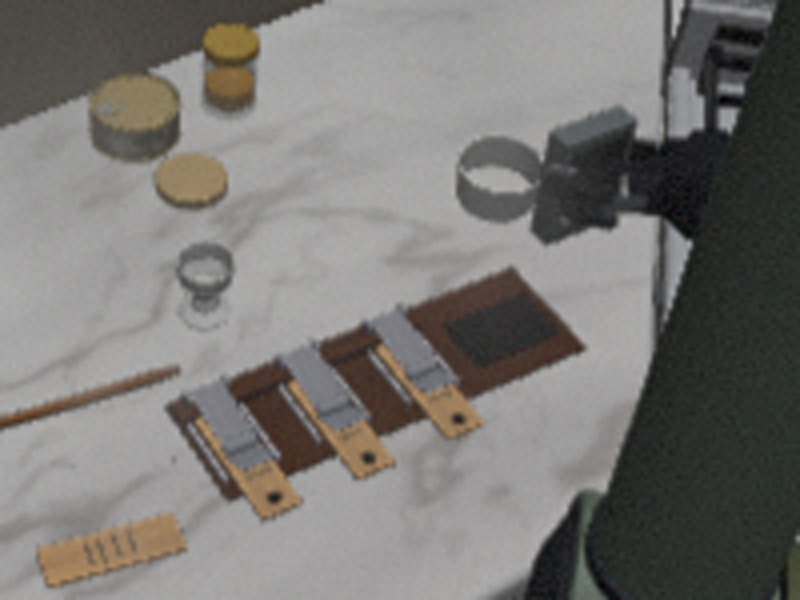

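The crop shows the timer held upright with its screen to the front, but joint 3 is at its limit. I'll fit a rough kinematic model to check whether the final pose can be reached.

```bash
cat > fk.py <<'E'
from h import *
from scipy.optimize import least_squares
D=[([-1.32617,.32693,-.1936,1.05201,0,1.4366],[.20327,-.51044,.2415]),([.25,.2,-.43,.69,.43,2.13],[.4961,.3265,.2592]),([.33,.58,-.61,.09,.41,2.22],[.5116,.3786,.0203]),([.33,.58,-.61,.08,.41,2.23],[.5127,.379,.0182]),([.41,.38,-.17,1.01,0,.5],[.4896,.295,.2173])]
o=get_obs(); D.append((list(o["joints"]),list(o["eef_pos"])))
E_=R.from_euler
def fk(j,q):
    a=E_('z',j[0]);p=a.apply([0,0,q[0]]);a=a*E_('y',j[1]);p=p+a.apply([q[1],0,q[2]]);a=a*E_('y',-j[2]);p=p+a.apply([q[3],0,q[4]])
    a=a*E_('y',j[3]);p=p+a.apply([q[5],0,0]);a=a*E_('z',j[4]);p=p+a.apply([q[6],0,0]);a=a*E_('x',j[5]);return p,a
f=lambda q:np.hstack([fk(j,q)[0]-p for j,p in D]+[1e-3*(q-q0)])
q0=np.array([.2,0,.35,.35,0,.1,.15]); r=least_squares(f,q0,loss="soft_l1",f_scale=.005);q=r.x
lim=np.array([[-2.65,2.65],[-.97,1.79],[-1.3,1.35],[-1.93,2.1],[-1.47,1.37],[-3.14,3.14]])
p,a=fk(D[-1][0],q); W=a.inv()*cur()[1]   # fixed tool offset rotation
def ik(p,Rt,j0):
    g=lambda j:np.hstack([(fk(j,q)[0]-p)*10,((fk(j,q)[1]*W).inv()*Rt).as_rotvec()])
    s=least_squares(g,np.clip(j0,lim[:,0]+.001,lim[:,1]-.001),bounds=lim.T); return s.x,np.linalg.norm(s.fun[:3])/10,np.linalg.norm(s.fun[3:])
E
python3 - <<'E'
from fk import *
np.set_printoptions(suppress=True,precision=3)
print(q, np.abs(f(q)).max()); print("W",W.as_matrix().round(2))
d=np.load("tim.npz");pf=d["pf"];Rf=R.from_quat(d["Rf"])
for up in(.15,.1,.05,0.):
  for j0 in (D[-1][0],[-.3,.6,-.9,-.5,0,0],[.3,.6,-.9,-.5,-.5,0]):
    print(up,*ik(pf+[0,0,up],Rf,j0))
E
```

```text
[ 0.38  -0.057  0.496  0.432  0.094  0.034  0.464] 0.07575675093224987
W [[ 0.  0.  1.]
 [ 0.  1. -0.]
 [-1.  0.  0.]]
0.15 [-0.864  0.096 -1.3   -0.702  0.676 -0.469] 0.0006097167242298884 0.029936686030601893
0.15 [-0.864  0.096 -1.3   -0.702  0.676 -0.469] 0.0006097167150578792 0.02993668604915933
0.15 [-0.864  0.096 -1.3   -0.702  0.676 -0.469] 0.0006097166522898181 0.02993668617679712
0.1 [-0.905  0.342 -1.3   -0.882  0.728 -0.531] 0.001433378219544693 0.06790044458538821
0.1 [-0.905  0.342 -1.3   -0.882  0.728 -0.531] 0.0014333786126082295 0.06790044376173583
0.1 [-0.905  0.342 -1.3   -0.882  0.728 -0.531] 0.0014333785755771225 0.06790044383977281
0.05 [-0.944  0.646 -1.3   -1.16   0.78  -0.57 ] 0.0018359007910766917 0.08011031519808191
0.05 [-0.944  0.646 -1.3   -1.16   0.78  -0.57 ] 0.001835900405043337 0.0801103160902263
0.05 [-0.944  0.646 -1.3   -1.16   0.78  -0.57 ] 0.0018359007751934963 0.08011031523519509
0.0 [-0.94   1.003 -1.3   -1.571  0.776 -0.532] 0.0015079354477518106 0.05446766427169195
0.0 [-0.94   1.003 -1.3   -1.571  0.776 -0.532] 0.0015079335545133095 0.0544676695193853
0.0 [-0.94   1.003 -1.3   -1.571  0.776 -0.532] 0.0015079351305443641 0.05446766515066878
```

Emit:
{"op": "send_rows", "data": {"targets": [[0, 0, 0, 0, 0, 0, 5.5], [0, 0, 0, 0, 0, 0, 5.5]]}}

```text
time: 10.58
eef_pos: [0.4852, -0.1677, 0.2214]
orientation: [3.132, 1.025, 3.055]
force: [-0.1, -0.4, -0.8]
gripper_width: 0.0626
gripper_force: 55.6
```

```bash
python3 - <<'E'
import re
s=open("fk.py").read()
s=s.replace('E_=R','D.append(([-.83,.02,-1.3,-.62,.63,-.45],[.485,-.169,.2207]))\nE_=R').replace('1e-3*','1e-5*').replace('loss="soft_l1",f_scale=.005','x_scale=.1')
open("fk.py","w").write(s)
E
python3 - <<'E'
from fk import *
np.set_printoptions(suppress=True,precision=3)
st();print(q);print(f(q)[:21].reshape(-1,3))
for j,p in D: print((fk(j,q)[1]*W).as_euler('xyz'))
d=np.load("tim.npz");pf=d["pf"];Rf=R.from_quat(d["Rf"])
for dy in(0,.12):
 for up in(.15,.1,.05,0.):
  print(dy,up,*ik(pf+[0.005,0,up],R.from_euler('z',dy)*Rf,D[-2][0]))
E
```

```text
10.6 pos [ 0.485 -0.168  0.221] ori [3.132 1.025 3.055] j [-0.83  0.02 -1.3  -0.62  0.63 -0.45] F [-0.1 -0.4 -0.8] w 0.0626
[ 0.328 -0.016  0.492  0.41   0.089 -0.006  0.441]
[[-0.072 -0.015 -0.004]
 [ 0.004 -0.009  0.002]
 [ 0.004 -0.016 -0.001]
 [ 0.007 -0.015  0.003]
 [ 0.031 -0.069  0.001]
 [ 0.011  0.008 -0.   ]
 [ 0.01   0.012 -0.001]]
[-3.134  0.002  0.38 ]
[-3.132 -0.492  1.317]
[-3.134 -0.496  1.313]
[-3.138 -0.501  1.306]
[-3.141  0.011  3.053]
[3.14  1.027 3.057]
[3.132 1.025 3.055]
0 0.15 [-0.763  0.136 -1.286 -0.802  0.591 -0.373] 3.937494039593418e-14 1.1990957259729372e-12
0 0.1 [-0.785  0.336 -1.3   -0.977  0.62  -0.406] 0.0007477746351590933 0.02813940732491855
0 0.05 [-0.812  0.565 -1.3   -1.179  0.658 -0.437] 0.0013380127474415422 0.046552114325518514
0 0.0 [-0.81   0.827 -1.3   -1.465  0.654 -0.421] 0.0010547819384669243 0.031839574713042496
0.12 0.15 [-0.912  0.19  -1.213 -0.64   0.799 -0.596] 1.2704054906844398e-12 2.8201775125842375e-12
0.12 0.1 [-0.912  0.387 -1.249 -0.873  0.799 -0.596] 3.212662593039096e-13 1.199490263990527e-11
0.12 0.05 [-0.912  0.599 -1.26  -1.097  0.799 -0.596] 2.502124033538394e-11 4.79757114345334e-10
0.12 0.0 [-0.912  0.809 -1.246 -1.292  0.799 -0.596] 2.7194799110210365e-16 3.1553695253790365e-15
```

```bash
sed -i 's/p=p+a.apply(\[q\[5\],0,0\])/p=p+a.apply([q[5],q[7],0])/; s/q0=np.array(\[.2,0,.35,.35,0,.1,.15\])/q0=np.array([.2,0,.35,.35,0,.1,.15,.07])/' fk.py
python3 - <<'E'
from fk import *
np.set_printoptions(suppress=True,precision=3)
print(q);print(f(q)[:21].reshape(-1,3))
d=np.load("tim.npz");pf=d["pf"];Rf=R.from_quat(d["Rf"])
for dy in(0,.06,.12):
 for up in(.15,.1,.05,0.):
  print(dy,up,*ik(pf+[0.005,0,up],R.from_euler('z',dy)*Rf,D[-2][0]))
F=R.from_euler('z',.1)*Rf
a=plan(pf+[.005,0,.15],F); a=plan(pf+[.005,0,.02],F,a);plan(pf+[.005,0,0],F,a)
E
```

```text
[0.285 0.019 0.499 0.379 0.076 0.098 0.29  0.075]
[[ 0.001  0.001 -0.001]
 [-0.003  0.001 -0.002]
 [-0.001 -0.002 -0.001]
 [ 0.001 -0.002  0.002]
 [ 0.003  0.001  0.002]
 [ 0.002 -0.002  0.   ]
 [ 0.     0.002 -0.   ]]
0 0.15 [-0.732  0.138 -1.283 -0.814  0.566 -0.352] 6.151161111345198e-13 2.1080187598492484e-11
0 0.1 [-0.737  0.296 -1.3   -0.94   0.576 -0.381] 0.0011386089309122392 0.04002089070970417
0 0.05 [-0.746  0.461 -1.3   -1.057  0.596 -0.412] 0.0023921307584151403 0.07878520416269363
0 0.0 [-0.757  0.657 -1.3   -1.233  0.618 -0.43 ] 0.00326030641618827 0.09435919732753946
0.06 0.15 [-0.77   0.139 -1.258 -0.75   0.645 -0.422] 1.6930696627132615e-12 5.3666608460341865e-12
0.06 0.1 [-0.772  0.32  -1.3   -0.955  0.649 -0.433] 0.00037075603487462654 0.013229895323942703
0.06 0.05 [-0.78   0.488 -1.3   -1.078  0.667 -0.465] 0.001452058906016224 0.04847311496263254
0.06 0.0 [-0.787  0.686 -1.3   -1.26   0.683 -0.479] 0.002064738903911499 0.060295528238043544
0.12 0.15 [-0.804  0.142 -1.228 -0.675  0.719 -0.497] 8.925046918636119e-16 7.393026654836189e-15
0.12 0.1 [-0.804  0.326 -1.282 -0.914  0.719 -0.497] 8.436234040904044e-15 4.1486307563588936e-14
0.12 0.05 [-0.807  0.514 -1.3   -1.099  0.726 -0.512] 0.0004295844684732454 0.014512598321119447
0.12 0.0 [-0.811  0.711 -1.3   -1.285  0.734 -0.521] 0.0007810899911192611 0.022979664614211637
turn [-0.082 -0.045 -0.053] | 0.11 then shift cm [-1.58  0.38  3.8 ]
turn [0. 0. 0.] | 0.0 then shift cm [11.4  -0.01  6.24]
turn [0. 0. 0.] | 0.0 then shift cm [ 1.75 -0.    0.96]
```

Emit:
{"op": "send_rows", "data": {"targets": [[-0.8, 0.2, 2.0, -0.05, -0.022, -0.032, 5.5], [-0.8, 0.2, 2.0, -0.05, -0.022, -0.032, 5.5], [0, 0, 0, 0, 0, 0, 5.5], [0, 0, 0, 0, 0, 0, 5.5]]}}

```text
time: 10.92
eef_pos: [0.5286, -0.1665, 0.2146]
orientation: [-3.141, 1.07, -3.1]
force: [-0.2, 0.0, -2.2]
gripper_width: 0.0624
gripper_force: 55.7
```

Run:
```python
from fk import *
np.set_printoptions(suppress=True,precision=3)
d=np.load("tim.npz");pf=d["pf"];Rf=R.from_quat(d["Rf"]);F=R.from_euler('z',.12)*Rf; st()
# keep the foot on the pad centre +5mm x when yawed
psi=-.0817;foot=np.array([.5424,.0094,0])+R.from_euler('z',psi).apply([0.005,-.175,0])
pf2=foot+R.from_euler('z',.12).apply(pf-(foot-[.005,0,0])); pf2[2]=pf[2]; print(pf2)
np.savez("tim2.npz",pf=pf2,Rf=F.as_quat())
a=plan(pf2+[0,0,.02],F);plan(pf2,F,a)
print(ik(pf2,F,get_obs()["joints"]))
```

```text
10.9 pos [ 0.529 -0.167  0.215] ori [-3.141  1.07  -3.1  ] j [-0.8   0.17 -1.22 -0.7   0.72 -0.5 ] F [-0.2  0.  -2.2] w 0.0624
[ 0.526 -0.164  0.067]
turn [ 0.    -0.001  0.001] | 0.0 then shift cm [11.32  0.25  5.89]
turn [0. 0. 0.] | 0.0 then shift cm [ 1.75 -0.    0.96]
(array([-0.739,  0.646, -1.3  , -1.215,  0.577, -0.417]), np.float64(0.0020905618580550995), np.float64(0.061494109549908096))
```

Emit:
{"op": "send_rows", "data": {"targets": [[1.9, 0.04, 1.05, 0, 0, 0, 5.5], [1.9, 0.04, 1.05, 0, 0, 0, 5.5], [1.9, 0.04, 1.05, 0, 0, 0, 5.5], [1.9, 0.04, 1.05, 0, 0, 0, 5.5], [1.9, 0.04, 1.05, 0, 0, 0, 5.5], [1.9, 0.04, 1.05, 0, 0, 0, 5.5], [0, 0, 0, 0, 0, 0, 5.5], [0, 0, 0, 0, 0, 0, 5.5]]}}

```text
time: 11.58
eef_pos: [0.532, -0.1669, 0.084]
orientation: [3.133, 1.064, -3.106]
force: [0.6, 0.2, -1.1]
gripper_width: 0.0628
gripper_force: 55.7
```

Run:
```python
from h import *
d=np.load("tim2.npz");pf=d["pf"];Rf=R.from_quat(d["Rf"]); st()
plan(pf,Rf)
i=camera("scene"); cv2.imwrite("pics/t3.png",cv2.cvtColor(cv2.resize(i[120:220,300:440],None,fx=5,fy=5,interpolation=cv2.INTER_CUBIC),cv2.COLOR_RGB2BGR))
```

```text
11.6 pos [ 0.532  -0.1669  0.084 ] ori [ 3.133  1.064 -3.106] j [-0.8   0.71 -1.3  -1.31  0.71 -0.5 ] F [ 0.6  0.2 -1.1] w 0.0628
turn [ 0.005 -0.006 -0.001] | 0.01 then shift cm [1.78 0.32 0.29]
```

View pics/t3.png

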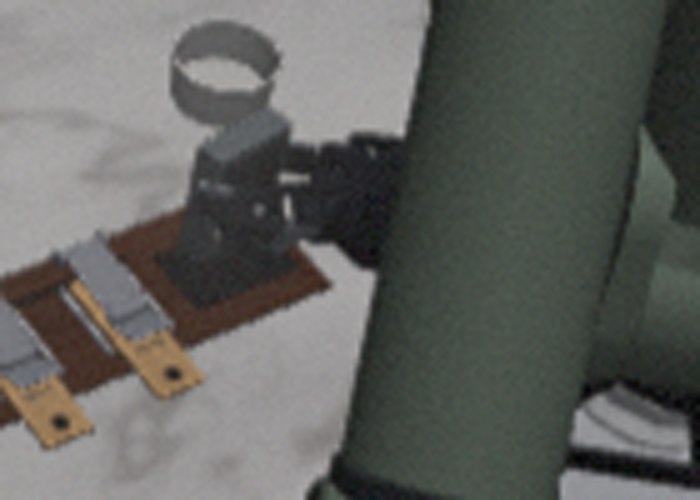

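The crop shows the timer upright just above the pad, at about (235,220). I'll lower it gently.

Emit:
{"op": "send_rows", "data": {"targets": [[0.5, 0.1, 0.25, 0, 0, 0, 5.5], [0.5, 0.1, 0.25, 0, 0, 0, 5.5], [0.3, 0.1, 0.15, 0, 0, 0, 5.5], [0, 0, 0, 0, 0, 0, 5.5]]}}

```text
time: 11.97
eef_pos: [0.5343, -0.1668, 0.0725]
orientation: [-3.137, 1.07, -3.093]
force: [1.3, -0.7, 4.5]
gripper_width: 0.0624
gripper_force: 55.9
```

Emit:
{"op": "send_rows", "data": {"targets": [[0.15, 0, 0.1, 0, 0, 0, 5.5], [0.15, 0, 0.1, 0, 0, 0, 5.5], [0, 0, 0, 0, 0, 0, 5.5]]}}

```text
time: 12.22
eef_pos: [0.5357, -0.1667, 0.0726]
orientation: [-3.131, 1.078, -3.085]
force: [-10.5, -1.6, 26.7]
gripper_width: 0.0623
gripper_force: 58.1
```

Emit:
{"op": "send_rows", "data": {"targets": [[-0.5, 0, -0.3, 0, 0, 0, 5.5], [0.2, 0.1, -0.4, 0, 0, 0, 5.5], [0.2, 0.1, -0.4, 0, 0, 0, 5.5], [0, 0, 0, 0, 0, 0, 5.5], [0, 0, 0, 0, 0, 0, 5.5]]}}

```text
time: 12.63
eef_pos: [0.5294, -0.1691, 0.0732]
orientation: [3.136, 1.064, -3.099]
force: [0.5, -0.5, -0.9]
gripper_width: 0.0627
gripper_force: 55.7
```

Run:
```python
from h import *
d=np.load("tim2.npz");pf=d["pf"];Rf=R.from_quat(d["Rf"]); st()
plan(pf+[0,0,.005],Rf)
```

```text
12.6 pos [ 0.5294 -0.1691  0.0732] ori [ 3.136  1.064 -3.099] j [-0.81  0.76 -1.3  -1.35  0.72 -0.51] F [ 0.5 -0.5 -0.9] w 0.0627
turn [ 0.008 -0.006  0.002] | 0.01 then shift cm [ 0.26  0.52 -0.23]
```

Emit:
{"op": "send_rows", "data": {"targets": [[0.1, 0.4, -0.1, 0, 0, 0, 5.5], [0.1, 0, 0.05, 0, 0, 0, 5.5], [0, 0, 0, 0, 0, 0, 5.5], [0, 0, 0, 0, 0, 0, 5.5]]}}

```text
time: 12.97
eef_pos: [0.5308, -0.1671, 0.0727]
orientation: [3.139, 1.065, -3.093]
force: [-3.3, -1.8, 7.8]
gripper_width: 0.0627
gripper_force: 56.5
```

Run:
```python
from h import *
d=np.load("tim2.npz");pf=d["pf"];Rf=R.from_quat(d["Rf"]); st()
plan(pf+[0,0,.005],Rf)
```

```text
13.0 pos [ 0.5308 -0.1671  0.0727] ori [ 3.139  1.065 -3.093] j [-0.81  0.76 -1.3  -1.35  0.72 -0.51] F [-3.3 -1.8  7.8] w 0.0627
turn [ 0.01  -0.005  0.005] | 0.01 then shift cm [ 0.3   0.33 -0.38]
```

Emit:
{"op": "send_rows", "data": {"targets": [[0, 0, 0, 0, 0, 0, 7.0], [0, 0, 0, 0, 0, 0, 8.0], [0, 0, 0, 0, 0, 0, 8.5], [0, 0, 0, 0, 0, 0, 8.5], [0, 0, 0, 0, 0, 0, 8.5], [0, 0, 0, 0, 0, 0, 8.5]]}}

```text
time: 13.47
eef_pos: [0.5302, -0.1667, 0.0716]
orientation: [3.134, 1.062, -3.099]
force: [0.3, -0.0, -0.6]
gripper_width: 0.0848
gripper_force: 0.0
```

Emit:
{"op": "send_rows", "data": {"targets": [[-0.88, 0, -0.48, 0, 0, 0, 8.5], [-1.3, 0, -0.72, 0, 0, 0, 8.5], [-1.3, 0, -0.72, 0, 0, 0, 8.5], [-1.3, 0, -0.72, 0, 0, 0, 8.5], [-1.75, 0, -0.96, 0, 0, 0, 8.5], [-1.75, 0, -0.96, 0, 0, 0, 8.5], [-1.75, 0, -0.96, 0, 0, 0, 8.5], [-1.75, 0, -0.96, 0, 0, 0, 8.5], [-1.75, 0, -0.96, 0, 0, 0, 8.5], [0, 0, 0, 0, 0, 0, 8.5]]}}

```text
time: 14.3
eef_pos: [0.5321, -0.168, 0.2305]
orientation: [-3.138, 1.068, -3.088]
force: [-0.1, 0.3, -0.3]
gripper_width: 0.0849
gripper_force: 0.0
```

Run:
```python
from h import *
st()
i=camera("scene"); a=cv2.resize(i[110:220,250:410],None,fx=4,fy=4,interpolation=cv2.INTER_CUBIC)
i=camera("top"); b=cv2.resize(i[165:245,240:400],None,fx=4,fy=2.4*4/2.4,interpolation=cv2.INTER_CUBIC)
cv2.imwrite("pics/t4.png",cv2.cvtColor(np.vstack([a[:,:],b])[:,:],cv2.COLOR_RGB2BGR)[:600])
```

```text
14.3 pos [ 0.5321 -0.168   0.2305] ori [-3.138  1.068 -3.088] j [-0.8   0.12 -1.19 -0.61  0.72 -0.51] F [-0.1  0.3 -0.3] w 0.0849
```

View pics/t4.png

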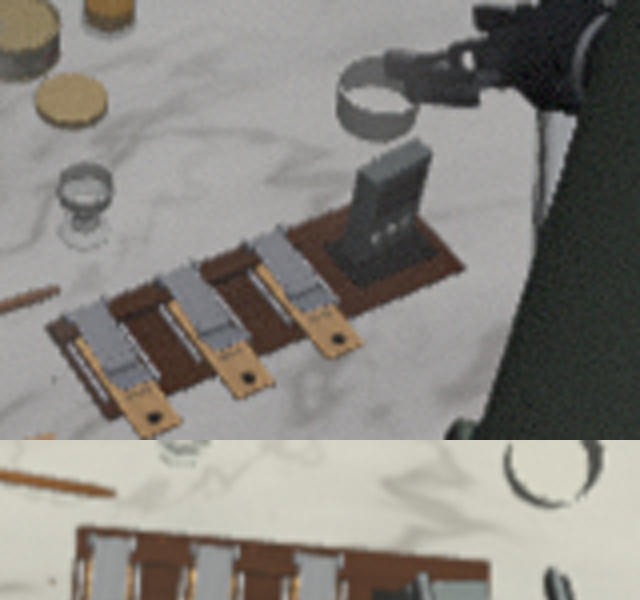

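The timer is standing on the pad with its screen to the front. Next are the cards, starting with bay 3.

```bash
cat >> h.py <<'E'
PSI=-.0817; O=np.array([.5424,.0094,0]); YD=np.pi+PSI
def rail(x,y,z): return O+R.from_euler('z',PSI).apply([x/1000,y/1000,0])+[0,0,z/1000]
E
python3 - <<'E'
from h import *
np.set_printoptions(suppress=True)
for y in(85,0,-85): print(rail(-66,y,0).round(4),rail(-25,y,0).round(4))
a=plan(rail(-66,-85,100),down(YD));
E
```

```text
[0.4836 0.0995 0.    ] [0.5244 0.0962 0.    ]
[0.4766 0.0148 0.    ] [0.5175 0.0114 0.    ]
[ 0.4697 -0.0699  0.    ] [ 0.5105 -0.0733  0.    ]
turn [0.071 1.063 0.118] | 1.07 then shift cm [ 6.93  9.23 12.72]
```

Emit:
{"op": "send_rows", "data": {"targets": [[0, 0, 0, 0.0065, 0.0966, 0.0107, 8.0], [0, 0, 0, 0.0065, 0.0966, 0.0107, 7.0], [0, 0, 0, 0.0065, 0.0966, 0.0107, 5.6], [0, 0, 0, 0.0065, 0.0966, 0.0107, 5.6], [0, 0, 0, 0.0065, 0.0966, 0.0107, 5.6], [0, 0, 0, 0.0065, 0.0966, 0.0107, 5.6], [0, 0, 0, 0.0065, 0.0966, 0.0107, 5.6], [0, 0, 0, 0.0065, 0.0966, 0.0107, 5.6], [0, 0, 0, 0.0065, 0.0966, 0.0107, 5.6], [0, 0, 0, 0.0065, 0.0966, 0.0107, 5.6], [0, 0, 0, 0.0065, 0.0966, 0.0107, 5.6]]}}

```text
time: 15.32
eef_pos: [0.5316, -0.1677, 0.2232]
orientation: [3.138, 0.019, 3.062]
force: [0.8, -0.4, -0.6]
gripper_width: 0.056
gripper_force: 0.0
```

Emit:
{"op": "send_rows", "data": {"targets": [[2.3, 3.1, 0, 0, 0, 0, 5.6], [2.3, 3.1, 0, 0, 0, 0, 5.6], [2.3, 3.0, 0, 0, 0, 0, 5.6], [0, 0, 3.2, 0, 0, 0, 5.6], [0, 0, 3.2, 0, 0, 0, 5.6], [0, 0, 3.2, 0, 0, 0, 5.6], [0, 0, 3.0, 0, 0, 0, 5.6], [0, 0, 0, 0, 0, 0, 5.6], [0, 0, 0, 0, 0, 0, 5.6]]}}

```text
time: 16.07
eef_pos: [0.4712, -0.0697, 0.0952]
orientation: [3.136, 0.019, 3.062]
force: [0.2, 0.5, 0.7]
gripper_width: 0.0561
gripper_force: 0.0
```

Run:
```python
from h import *
np.set_printoptions(suppress=True)
st();plan(rail(-66,-85,18.5),down(YD)); print(*rects("top",.006),sep="\n")
```

```text
16.1 pos [ 0.4712 -0.0697  0.0952] ori [3.136 0.019 3.062] j [-0.31  0.34 -0.6   0.61  0.01 -0.23] F [0.2 0.5 0.7] w 0.0561
turn [0.006 0.019 0.002] | 0.02 then shift cm [ 0.15 -0.04  7.67]
(384, 787, 117, 27, 82.8)
(402, 372, 109, 35, 86.0)
(407, 238, 109, 36, -82.7)
(512, 228, 109, 36, 75.6)
(517, 12, 110, 41, -6.0)
(525, 97, 111, 41, -4.6)
(660, 243, 306, 44, 73.9)
(745, 722, 119, 44, -89.8)
```

Descend, grip, then pull out 9.5 cm and lift.

Emit:
{"op": "send_rows", "data": {"targets": [[0.15, 0, 2.5, 0.006, 0.019, 0, 5.6], [0, 0, 2.5, 0, 0, 0, 5.6], [0, 0, 1.7, 0, 0, 0, 5.6], [0, 0, 0.95, 0, 0, 0, 5.6], [0, 0, 0, 0, 0, 0, 5.6], [0, 0, 0, 0, 0, 0, 4.0], [0, 0, 0, 0, 0, 0, 3.0], [0, 0, 0, 0, 0, 0, 3.0], [0, 0, 0, 0, 0, 0, 3.0], [0, 0, 0, 0, 0, 0, 3.0]], "grip_force": 70}}

```text
time: 16.95
eef_pos: [0.4742, -0.0707, 0.0225]
orientation: [-3.139, 0.009, 3.062]
force: [-0.0, 0.3, 5.2]
gripper_width: 0.0298
gripper_force: 2.0
```

Emit:
{"op": "send_rows", "data": {"targets": [[0.3, 0, 0, 0, 0, 0, 3.0], [0.7, 0, 0, 0, 0, 0, 3.0], [1.0, 0, 0, 0, 0, 0, 3.0], [1.0, 0, 0, 0, 0, 0, 3.0], [1.0, 0, 0, 0, 0, 0, 3.0], [1.0, 0, 0, 0, 0, 0, 3.0], [1.0, 0, 0, 0, 0, 0, 3.0], [1.0, 0, 0, 0, 0, 0, 3.0], [1.0, 0, 0, 0, 0, 0, 3.0], [1.0, 0, 0, 0, 0, 0, 3.0], [0.7, 0, 0, 0, 0, 0, 3.0], [0, 0, 0, 0, 0, 0, 3.0]]}}

```text
time: 17.95
eef_pos: [0.3743, -0.0622, 0.0206]
orientation: [-3.14, 0.005, 3.062]
force: [0.0, -0.3, -0.1]
gripper_width: 0.0299
gripper_force: 0.0
```

Emit:
{"op": "send_rows", "data": {"targets": [[0, 0, -2.5, 0, 0, 0, 5.6], [0, 0, -2.5, 0, 0, 0, 5.6], [-3.0, 0, 0, 0, 0, 0, 5.6], [-3.0, 0, 0, 0, 0, 0, 5.6], [-3.0, 0, 0, 0, 0, 0, 5.6], [0, 0, 0, 0, 0, 0, 5.6]]}}

```text
time: 18.45
eef_pos: [0.4736, -0.0715, 0.0729]
orientation: [-3.138, 0.017, 3.063]
force: [1.1, -1.5, -0.1]
gripper_width: 0.0559
gripper_force: 0.0
```

Run:
```python
from h import *
np.set_printoptions(suppress=True)
st();plan(rail(-66,-85,14.5),down(YD))
i=camera("scene"); cv2.imwrite("pics/u1.png",cv2.cvtColor(cv2.resize(i[120:240,260:400],None,fx=5,fy=5,interpolation=cv2.INTER_CUBIC),cv2.COLOR_RGB2BGR))
```

```text
18.4 pos [ 0.4736 -0.0715  0.0729] ori [-3.138  0.017  3.063] j [-0.3   0.38 -0.61  0.56  0.   -0.23] F [ 1.1 -1.5 -0.1] w 0.0559
turn [-0.004  0.017  0.003] | 0.02 then shift cm [0.4  0.12 5.84]
```

View pics/u1.png

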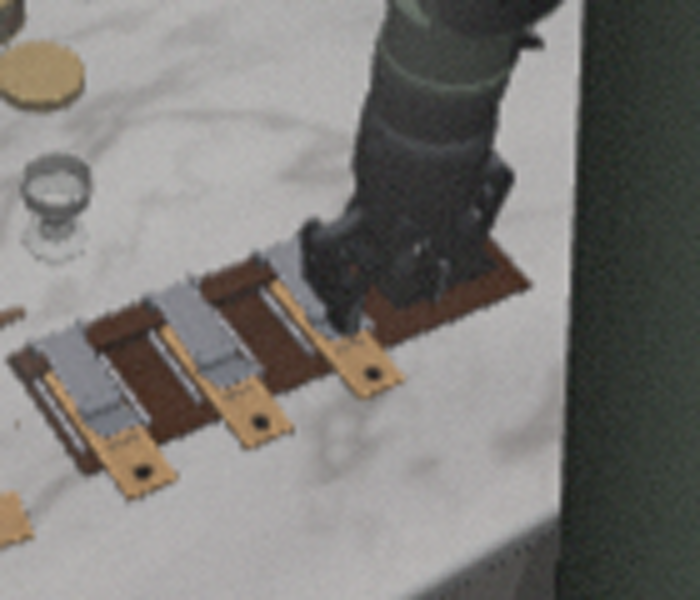

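Card 3 is still home, with its hole at (373,373). The fingers had closed above it, so I'll retry lower.

Emit:
{"op": "send_rows", "data": {"targets": [[0.4, 0.12, 1.5, -0.004, 0.017, 0, 5.0], [0, 0, 1.5, 0, 0, 0, 5.0], [0, 0, 1.5, 0, 0, 0, 5.0], [0, 0, 0.9, 0, 0, 0, 5.0], [0, 0, 0.5, 0, 0, 0, 5.0], [0, 0, 0, 0, 0, 0, 5.0], [0, 0, 0, 0, 0, 0, 3.0], [0, 0, 0, 0, 0, 0, 3.0], [0, 0, 0, 0, 0, 0, 3.0], [0, 0, 0, 0, 0, 0, 3.0]], "grip_force": 70}}

```text
time: 19.33
eef_pos: [0.4616, -0.0681, 0.013]
orientation: [3.14, -0.01, 3.062]
force: [-3.2, 0.9, 5.1]
gripper_width: 0.0336
gripper_force: 69.5
```

Emit:
{"op": "send_rows", "data": {"targets": [[0.3, 0, 0, 0, 0, 0, 3.0], [0.7, 0, 0, 0, 0, 0, 3.0], [1.0, 0, 0, 0, 0, 0, 3.0], [1.0, 0, 0, 0, 0, 0, 3.0], [1.0, 0, 0, 0, 0, 0, 3.0], [1.0, 0, 0, 0, 0, 0, 3.0], [1.0, 0, 0, 0, 0, 0, 3.0], [1.0, 0, 0, 0, 0, 0, 3.0], [1.0, 0, 0, 0, 0, 0, 3.0], [1.0, 0, 0, 0, 0, 0, 3.0], [0.7, 0, 0, 0, 0, 0, 3.0], [0, 0, 0, 0, 0, 0, 3.0]]}}

```text
time: 20.33
eef_pos: [0.3623, -0.0597, 0.0131]
orientation: [3.139, -0.013, 3.062]
force: [-1.1, -0.6, -0.6]
gripper_width: 0.0332
gripper_force: 69.7
```

Run:
```python
from h import *
np.set_printoptions(suppress=True)
st();print(*rects("top",.01,ymin=-.3,ymax=.5),sep="\n")
g=np.array([.515,.39-.045,.12]); plan(g,down(YD+1.5))
```

```text
20.3 pos [ 0.3623 -0.0597  0.0131] ori [ 3.139 -0.013  3.062] j [-0.36  0.36 -0.91  0.31 -0.   -0.28] F [-1.1 -0.6 -0.6] w 0.0332
(402, 372, 109, 35, 86.0)
(406, 238, 108, 35, -82.7)
(436, -54, 76, 32, -30.6)
(511, 228, 109, 36, 75.7)
(517, 13, 109, 41, -6.1)
(524, 97, 110, 41, -4.7)
(659, 243, 306, 43, 74.1)
turn [ 0.01  -0.007 -1.498] | 1.5 then shift cm [-42.35  -8.78 -10.67]
```

Emit:
{"op": "send_rows", "data": {"targets": [[0, 0, -2, 0, 0, 0, 3.0], [0, 0, -3, 0, 0, 0, 3.0], [0, 0, -3, 0, 0, 0, 3.0], [0, 0, -2.6, 0, 0, -0.1, 3.0], [0, 0, 0, 0, 0, -0.1, 3.0], [0, 0, 0, 0, 0, -0.1, 3.0], [0, 0, 0, 0, 0, -0.1, 3.0], [0, 0, 0, 0, 0, -0.1, 3.0], [0, 0, 0, 0, 0, -0.1, 3.0], [0, 0, 0, 0, 0, -0.1, 3.0], [0, 0, 0, 0, 0, -0.1, 3.0], [0, 0, 0, 0, 0, -0.1, 3.0]]}}

```text
time: 21.38
eef_pos: [0.3667, -0.0609, 0.1195]
orientation: [3.134, -0.004, -2.316]
force: [0.2, 0.6, -0.9]
gripper_width: 0.0332
gripper_force: 69.8
```

Emit:
{"op": "send_rows", "data": {"targets": [[0, 0, 0, 0, 0, -0.1, 3.0], [0, 0, 0, 0, 0, -0.1, 3.0], [0, 0, 0, 0, 0, -0.1, 3.0], [0, 0, 0, 0, 0, -0.1, 3.0], [0, 0, 0, 0, 0, -0.1, 3.0], [0, 0, 0, 0, 0, -0.1, 3.0], [-3.0, -0.63, 0, 0, 0, 0, 3.0], [-3.0, -0.63, 0, 0, 0, 0, 3.0], [-3.0, -0.63, 0, 0, 0, 0, 3.0], [-3.0, -0.63, 0, 0, 0, 0, 3.0], [-3.0, -0.63, 0, 0, 0, 0, 3.0], [-3.0, -0.63, 0, 0, 0, 0, 3.0]]}}

```text
time: 22.38
eef_pos: [0.4314, 0.1132, 0.1193]
orientation: [3.133, 0.001, -1.721]
force: [0.1, -0.7, -0.4]
gripper_width: 0.0332
gripper_force: 69.8
```

Emit:
{"op": "send_rows", "data": {"targets": [[-3.0, -0.63, 0, 0, 0, 0, 3.0], [-3.0, -0.63, 0, 0, 0, 0, 3.0], [-3.0, -0.63, 0, 0, 0, 0, 3.0], [-3.0, -0.63, 0, 0, 0, 0, 3.0], [-3.0, -0.63, 0, 0, 0, 0, 3.0], [-3.0, -0.63, 0, 0, 0, 0, 3.0], [-3.0, -0.63, 0, 0, 0, 0, 3.0], [-3.0, -0.63, 0, 0, 0, 0, 3.0], [0, 0, 0, 0, 0, 0, 3.0], [0, 0, 0, 0, 0, 0, 3.0], [0, 0, 0, 0, 0, 0, 3.0]]}}

```text
time: 23.3
eef_pos: [0.5157, 0.341, 0.1184]
orientation: [3.131, 0.0, -1.721]
force: [-0.4, -0.2, -0.9]
gripper_width: 0.0332
gripper_force: 69.8
```

Run:
```python
from h import *
np.set_printoptions(suppress=True)
st();print(*rects("top",.1,ymin=-.3,ymax=.5),sep="\n")
g=np.array([.515,.39-.045,.009]); plan(g,down(YD+1.5))
```

```text
23.3 pos [0.5157 0.341  0.1184] ori [ 3.131  0.    -1.721] j [ 0.46  0.56 -0.16  0.86  0.01 -0.96] F [-0.4 -0.2 -0.9] w 0.0332
(402, 217, 73, 34, -82.6)
(499, 222, 103, 34, 75.8)
(504, 19, 103, 39, -6.0)
(511, 99, 104, 39, -4.7)
(638, 236, 288, 41, 73.9)
turn [0.011 0.    0.002] | 0.01 then shift cm [-0.44  0.12 10.95]
```

Emit:
{"op": "send_rows", "data": {"targets": [[-0.4, 0.1, 3, 0, 0, 0, 3.0], [0, 0, 3, 0, 0, 0, 3.0], [0, 0, 2.5, 0, 0, 0, 3.0], [0, 0, 1.5, 0, 0, 0, 3.0], [0, 0, 0.6, 0, 0, 0, 3.0], [0, 0, 0.2, 0, 0, 0, 3.0], [0, 0, 0, 0, 0, 0, 3.0], [0, 0, 0, 0, 0, 0, 3.0]]}}

```text
time: 24.02
eef_pos: [0.5152, 0.3452, 0.0119]
orientation: [3.133, 0.002, -1.722]
force: [-0.7, 0.5, -0.3]
gripper_width: 0.0334
gripper_force: 70.5
```

Emit:
{"op": "send_rows", "data": {"targets": [[0, 0, 0.2, 0, 0, 0, 3.0], [0, 0, 0.15, 0, 0, 0, 3.0], [0, 0, 0, 0, 0, 0, 3.0], [0, 0, 0, 0, 0, 0, 3.0]]}}

```text
time: 24.35
eef_pos: [0.516, 0.3457, 0.0105]
orientation: [3.135, 0.002, -1.722]
force: [-4.6, -3.2, 16.6]
gripper_width: 0.0333
gripper_force: 81.0
```

Emit:
{"op": "send_rows", "data": {"targets": [[0, 0, 0, 0, 0, 0, 5.0], [0, 0, 0, 0, 0, 0, 5.0], [0, 0, 0, 0, 0, 0, 5.0], [0, 0, -2, 0, 0, 0, 5.0], [0, 0, -3, 0, 0, 0, 5.0], [0, 0, -3, 0, 0, 0, 5.0], [3, 0, 0, 0, 0, 0, 5.0], [3, 0, 0, 0, 0, 0, 5.0], [3, 0, 0, 0, 0, 0, 5.0], [0, 0, 0, 0, 0, 0, 5.0], [0, 0, 0, 0, 0, 0, 5.0]]}}

```text
time: 25.27
eef_pos: [0.5018, 0.2554, 0.0873]
orientation: [3.131, 0.001, -1.724]
force: [-0.1, 0.1, 0.2]
gripper_width: 0.0497
gripper_force: 0.0
```

```bash
cat >> h.py <<'E'
def pick(cx,cy,deg,z=11.5,off=43):
    y=np.radians(deg); c=np.array([cx,cy,0])/1000
    if np.sin(y)>0: y+=np.pi
    p=c+off/1000*np.array([np.cos(y),np.sin(y),0])+[0,0,z/1000]; print("pick",p.round(4)); return plan(p,down(y))
E
python3 - <<'E'
from h import *
np.set_printoptions(suppress=True)
st();print(*rects("top",.006,ymin=-.3,ymax=.5),*rects("scene",.006,ymin=-.3,ymax=.5),sep="\n")
pick(512,229,75.7)
E
```

```text
25.3 pos [0.5018 0.2554 0.0873] ori [ 3.131  0.001 -1.724] j [ 0.34  0.5  -0.35  0.72  0.01 -1.08] F [-0.1  0.1  0.2] w 0.0497
(402, 377, 98, 36, 86.3)
(522, 398, 99, 36, 81.4)
(517, 12, 109, 41, -6.0)
(525, 97, 111, 41, -4.6)
(651, 177, 175, 10, 79.7)
(688, 343, 98, 43, 71.6)
(402, 374, 108, 35, 85.9)
(406, 240, 108, 35, -82.9)
(521, 395, 108, 36, 81.2)
(512, 230, 108, 36, 75.9)
(528, 96, 112, 39, -3.9)
(677, 310, 169, 42, 68.4)
(520, 10, 112, 39, -4.2)
pick [0.5014 0.1873 0.0115]
turn [0.01  0.002 0.099] | 0.1 then shift cm [ 6.78 -1.62  7.59]
```

Emit:
{"op": "send_rows", "data": {"targets": [[0, 0, 0, 0.01, 0, 0.099, 5.0], [3.4, -0.8, 0, 0, 0, 0, 5.0], [3.4, -0.8, 0, 0, 0, 0, 5.0], [0, 0, 2, 0, 0, 0, 5.0], [0, 0, 2, 0, 0, 0, 5.0], [0, 0, 0, 0, 0, 0, 5.0], [0, 0, 0, 0, 0, 0, 5.0], [0, 0, 0, 0, 0, 0, 5.0]]}}

```text
time: 26.03
eef_pos: [0.5012, 0.1877, 0.0478]
orientation: [-3.141, 0.001, -1.819]
force: [-0.3, 0.2, -0.1]
gripper_width: 0.0501
gripper_force: 0.0
```

Run:
```python
from h import *
np.set_printoptions(suppress=True)
st();pick(512,229,75.7)
```

```text
26.0 pos [0.5012 0.1877 0.0478] ori [-3.141  0.001 -1.819] j [ 0.22  0.51 -0.47  0.59  0.   -1.1 ] F [-0.3  0.2 -0.1] w 0.0501
pick [0.5014 0.1873 0.0115]
turn [-0.     0.001  0.001] | 0.0 then shift cm [ 0.03 -0.02  3.63]
```

Emit:
{"op": "send_rows", "data": {"targets": [[0, 0, 1.5, 0, 0, 0, 5.0], [0, 0, 1.2, 0, 0, 0, 5.0], [0, 0, 0.6, 0, 0, 0, 5.0], [0, 0, 0.3, 0, 0, 0, 5.0], [0, 0, 0, 0, 0, 0, 5.0], [0, 0, 0, 0, 0, 0, 3.0], [0, 0, 0, 0, 0, 0, 3.0], [0, 0, 0, 0, 0, 0, 3.0], [0, 0, 0, 0, 0, 0, 3.0], [0, 0, 0, 0, 0, 0, 3.0]], "grip_force": 90}}

```text
time: 26.87
eef_pos: [0.5013, 0.187, 0.0127]
orientation: [-3.14, 0.002, -1.82]
force: [-1.7, 0.2, 5.2]
gripper_width: 0.0321
gripper_force: 88.8
```

Emit:
{"op": "send_rows", "data": {"targets": [[0, 0, -1, 0, 0, 0, 3.0], [0, 0, -2, 0, 0, 0, 3.0], [0, 0, -3, 0, 0, 0, 3.0], [0, 0, -3, 0, 0, 0, 3.0], [0, 0, 0, 0, 0, 0.1, 3.0], [0, 0, 0, 0, 0, 0.1, 3.0], [0, 0, 0, 0, 0, 0.1, 3.0], [0, 0, 0, 0, 0, 0.1, 3.0], [0, 0, 0, 0, 0, 0.1, 3.0], [0, 0, 0, 0, 0, 0.1, 3.0], [0, 0, 0, 0, 0, 0.1, 3.0], [0, 0, 0, 0, 0, 0.1, 3.0]]}}

```text
time: 27.87
eef_pos: [0.5011, 0.1867, 0.1026]
orientation: [3.141, 0.002, -2.625]
force: [-0.6, 1.2, -0.2]
gripper_width: 0.0321
gripper_force: 89.3
```

Emit:
{"op": "send_rows", "data": {"targets": [[0, 0, 0, 0, 0, 0.1, 3.0], [0, 0, 0, 0, 0, 0.1, 3.0], [0, 0, 0, 0, 0, 0.1, 3.0], [0, 0, 0, 0, 0, 0.1, 3.0], [0, 0, 0, 0, 0, 0.1, 3.0], [0, 0, 0, 0, 0, 0.1, 3.0], [0, 0, 0, 0, 0, 0, 3.0], [0, 0, 0, 0, 0, 0, 3.0]]}}

```text
time: 28.53
eef_pos: [0.501, 0.1867, 0.1022]
orientation: [3.141, 0.001, 3.065]
force: [-0.5, -1.2, -0.8]
gripper_width: 0.0316
gripper_force: 89.3
```

Run:
```python
from h import *
np.set_printoptions(suppress=True)
st();a=plan(rail(-68-95,-85,100),down(YD)); plan(rail(-68-95,-85,19.5),down(YD),a)
```

```text
28.5 pos [0.501  0.1867 0.1022] ori [3.141 0.001 3.065] j [ 0.22  0.43 -0.43  0.71  0.    0.29] F [-0.5 -1.2 -0.8] w 0.0316
turn [0.001 0.001 0.006] | 0.01 then shift cm [ 10.73 -25.84   0.22]
turn [0. 0. 0.] | 0.0 then shift cm [-0.   -0.    8.05]
```

Emit:
{"op": "send_rows", "data": {"targets": [[1.2, -2.87, 0, 0, 0, 0.006, 3.0], [1.2, -2.87, 0, 0, 0, 0, 3.0], [1.2, -2.87, 0, 0, 0, 0, 3.0], [1.2, -2.87, 0, 0, 0, 0, 3.0], [1.2, -2.87, 0, 0, 0, 0, 3.0], [1.2, -2.87, 0, 0, 0, 0, 3.0], [1.2, -2.87, 0, 0, 0, 0, 3.0], [1.2, -2.87, 0, 0, 0, 0, 3.0], [1.13, -2.88, 0, 0, 0, 0, 3.0], [0, 0, 3, 0, 0, 0, 3.0], [0, 0, 3, 0, 0, 0, 3.0], [0, 0, 1.5, 0, 0, 0, 3.0]]}}

```text
time: 29.53
eef_pos: [0.3715, -0.0624, 0.0249]
orientation: [3.141, 0.0, 3.057]
force: [-0.2, 0.0, -0.4]
gripper_width: 0.0316
gripper_force: 89.5
```

Emit:
{"op": "send_rows", "data": {"targets": [[0, 0, 0.5, 0, 0, 0, 3.0], [0, 0, 0, 0, 0, 0, 3.0], [0, 0, 0, 0, 0, 0, 3.0], [0, 0, 0, 0, 0, 0, 3.0]]}}

```text
time: 29.87
eef_pos: [0.3731, -0.0619, 0.0221]
orientation: [3.141, 0.002, 3.058]
force: [0.1, -0.6, -0.2]
gripper_width: 0.0321
gripper_force: 89.5
```

Run:
```python
from h import *
np.set_printoptions(suppress=True)
st();plan(rail(-68-95,-85,20.5),down(YD)); plan(rail(-68,-85,20.2),down(YD))
i=camera("scene"); cv2.imwrite("pics/n1.png",cv2.cvtColor(cv2.resize(i[140:260,250:390],None,fx=5,fy=5,interpolation=cv2.INTER_CUBIC),cv2.COLOR_RGB2BGR))
```

```text
29.9 pos [ 0.3731 -0.0619  0.0221] ori [3.141 0.002 3.058] j [-0.36  0.35 -0.89  0.33  0.   -0.28] F [ 0.1 -0.6 -0.2] w 0.0321
turn [ 0.     0.002 -0.002] | 0.0 then shift cm [ 0.01 -0.01  0.16]
turn [ 0.     0.002 -0.002] | 0.0 then shift cm [-9.49 -0.01  0.19]
```

View pics/n1.png

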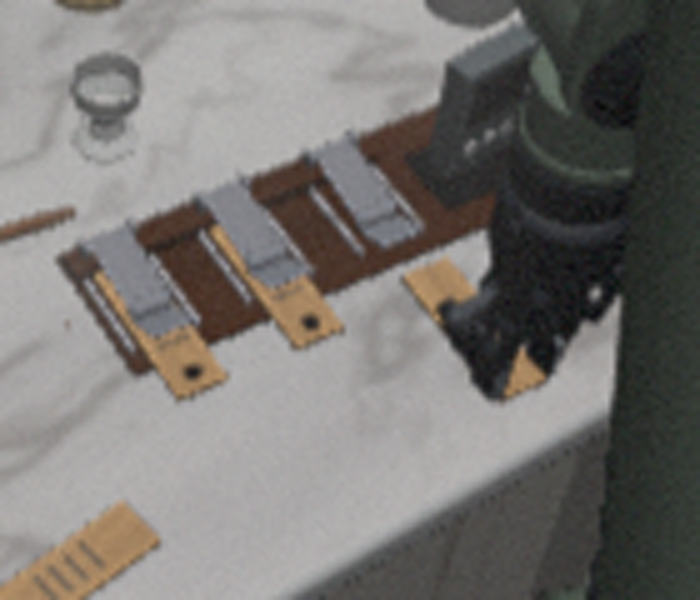

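The card is lined up with empty bay 3, its leading edge at about (435,270). I'll insert it.

Emit:
{"op": "send_rows", "data": {"targets": [[-0.5, 0, 0.15, 0, 0, 0, 3.0], [-1, 0, 0, 0, 0, 0, 3.0], [-1, 0, 0, 0, 0, 0, 3.0], [-1, 0, 0, 0, 0, 0, 3.0], [-1, 0, 0, 0, 0, 0, 3.0], [-1, 0, 0, 0, 0, 0, 3.0], [-1, 0, 0, 0, 0, 0, 3.0], [-1, 0, 0, 0, 0, 0, 3.0], [-0.8, 0, 0, 0, 0, 0, 3.0], [0, 0, 0, 0, 0, 0, 3.0]]}}

```text
time: 30.75
eef_pos: [0.4569, -0.069, 0.0195]
orientation: [3.141, 0.002, 3.057]
force: [1.8, 0.2, -1.3]
gripper_width: 0.0319
gripper_force: 89.3
```

Emit:
{"op": "send_rows", "data": {"targets": [[-0.4, 0, 0, 0, 0, 0, 3.0], [-0.4, 0, 0, 0, 0, 0, 3.0], [-0.4, 0, 0, 0, 0, 0, 3.0], [-0.2, 0, 0, 0, 0, 0, 3.0], [0, 0, 0, 0, 0, 0, 3.0], [0, 0, 0, 0, 0, 0, 3.0]]}}

```text
time: 31.25
eef_pos: [0.4663, -0.0697, 0.019]
orientation: [3.141, -0.005, 3.057]
force: [-6.6, -0.0, -1.8]
gripper_width: 0.0316
gripper_force: 89.5
```

Run:
```python
from h import *
np.set_printoptions(suppress=True)
st();plan(rail(-68,-85,20.2),down(YD)); print(*rects("scene",.012,ymin=-.3,ymax=.5),sep="\n")
```

```text
31.2 pos [ 0.4663 -0.0697  0.019 ] ori [ 3.141 -0.005  3.057] j [-0.3   0.47 -0.66  0.44 -0.   -0.22] F [-6.6 -0.  -1.8] w 0.0316
turn [ 0.    -0.005 -0.003] | 0.01 then shift cm [-0.14  0.   -0.12]
(399, 375, 108, 35, 85.8)
(403, 242, 107, 35, -83.0)
(517, 396, 107, 35, 81.2)
(524, 99, 111, 37, -3.7)
(516, 14, 111, 38, -4.0)
```

Nearly home. I'll push a bit further until the stop, then release.

Emit:
{"op": "send_rows", "data": {"targets": [[-0.2, 0, 0, 0, 0, 0, 3.0], [-0.2, 0, 0, 0, 0, 0, 3.0], [0, 0, 0, 0, 0, 0, 3.0], [0, 0, 0, 0, 0, 0, 3.0]]}}

```text
time: 31.63
eef_pos: [0.4665, -0.0696, 0.0187]
orientation: [-3.141, -0.012, 3.057]
force: [-14.1, -0.9, 8.7]
gripper_width: 0.0321
gripper_force: 90.9
```

Emit:
{"op": "send_rows", "data": {"targets": [[0, 0, 0, 0, 0, 0, 4.2], [0, 0, 0, 0, 0, 0, 5.0], [0, 0, 0, 0, 0, 0, 5.0], [0, 0, 0, 0, 0, 0, 5.0], [0.5, 0, -2, 0, 0, 0, 5.0], [0, 0, -3, 0, 0, 0, 5.0], [0, 2.8, 0, 0, 0, 0, 5.0], [0, 2.8, 0, 0, 0, 0, 5.0], [0, 2.9, 0, 0, 0, 0, 5.0], [0, 0, 0, 0, 0, 0, 5.0], [0, 0, 0, 0, 0, 0, 5.0], [0, 0, 0, 0, 0, 0, 5.0]]}}

```text
time: 32.63
eef_pos: [0.4756, 0.0146, 0.0699]
orientation: [3.141, 0.001, 3.057]
force: [0.4, 0.2, -0.1]
gripper_width: 0.0505
gripper_force: 0.0
```

Run:
```python
from h import *
np.set_printoptions(suppress=True)
st();plan(rail(-68,0,14.5),down(YD)); print(*rects("scene",.012,ymin=-.3,ymax=.5),sep="\n")
```

```text
32.6 pos [0.4756 0.0146 0.0699] ori [3.141 0.001 3.057] j [-0.12  0.39 -0.61  0.57  0.   -0.04] F [ 0.4  0.2 -0.1] w 0.0505
turn [ 0.     0.001 -0.002] | 0.0 then shift cm [0.1  0.02 5.54]
(399, 375, 107, 35, 85.9)
(403, 242, 107, 35, -82.8)
(517, 396, 107, 35, 81.2)
(524, 99, 112, 38, -3.9)
(477, -70, 47, 39, -5.9)
(516, 14, 111, 38, -3.7)
```

Emit:
{"op": "send_rows", "data": {"targets": [[0.1, 0, 2, 0, 0, 0, 5.0], [0, 0, 2, 0, 0, 0, 5.0], [0, 0, 1.0, 0, 0, 0, 5.0], [0, 0, 0.5, 0, 0, 0, 5.0], [0, 0, 0, 0, 0, 0, 5.0], [0, 0, 0, 0, 0, 0, 3.0], [0, 0, 0, 0, 0, 0, 3.0], [0, 0, 0, 0, 0, 0, 3.0], [0, 0, 0, 0, 0, 0, 3.0], [0, 0, 0, 0, 0, 0, 3.0]], "grip_force": 80}}

```text
time: 33.52
eef_pos: [0.4742, 0.015, 0.0155]
orientation: [3.141, 0.001, 3.057]
force: [-2.4, 0.6, 7.4]
gripper_width: 0.0332
gripper_force: 79.6
```

Emit:
{"op": "send_rows", "data": {"targets": [[0.3, 0, 0, 0, 0, 0, 3.0], [0.7, 0, 0, 0, 0, 0, 3.0], [1.0, 0, 0, 0, 0, 0, 3.0], [1.0, 0, 0, 0, 0, 0, 3.0], [1.0, 0, 0, 0, 0, 0, 3.0], [1.0, 0, 0, 0, 0, 0, 3.0], [1.0, 0, 0, 0, 0, 0, 3.0], [1.0, 0, 0, 0, 0, 0, 3.0], [1.0, 0, 0, 0, 0, 0, 3.0], [1.0, 0, 0, 0, 0, 0, 3.0], [0.7, 0, 0, 0, 0, 0, 3.0], [0, 0, 0, 0, 0, 0, 3.0]]}}

```text
time: 34.52
eef_pos: [0.3741, 0.0235, 0.0143]
orientation: [3.141, -0.004, 3.057]
force: [0.1, 0.6, -0.0]
gripper_width: 0.0333
gripper_force: 79.6
```

Run:
```python
from h import *
np.set_printoptions(suppress=True)
st();plan([.506,.18,.11],down(YD+1.5)); print(*rects("scene",.012,ymin=-.3,ymax=.5),sep="\n")
```

```text
34.5 pos [0.3741 0.0235 0.0143] ori [ 3.141 -0.004  3.057] j [-0.14  0.36 -0.9   0.31  0.   -0.05] F [ 0.1  0.6 -0. ] w 0.0333
turn [ 0.003 -0.002 -1.503] | 1.5 then shift cm [-17.47 -10.66  -9.57]
(399, 375, 108, 35, 86.1)
(403, 242, 107, 35, -82.7)
(517, 396, 107, 35, 81.3)
(524, 98, 111, 38, -4.8)
```

Emit:
{"op": "send_rows", "data": {"targets": [[0, 0, -2, 0, 0, 0, 3.0], [0, 0, -3, 0, 0, 0, 3.0], [0, 0, -3, 0, 0, 0, 3.0], [0, 0, -1.6, 0, 0, -0.1, 3.0], [0, 0, 0, 0, 0, -0.1, 3.0], [0, 0, 0, 0, 0, -0.1, 3.0], [0, 0, 0, 0, 0, -0.1, 3.0], [0, 0, 0, 0, 0, -0.1, 3.0], [0, 0, 0, 0, 0, -0.1, 3.0], [0, 0, 0, 0, 0, -0.1, 3.0], [0, 0, 0, 0, 0, -0.1, 3.0], [0, 0, 0, 0, 0, -0.1, 3.0]]}}

```text
time: 35.57
eef_pos: [0.3779, 0.0229, 0.1108]
orientation: [-3.141, 0.001, -2.321]
force: [-0.2, 0.3, -0.9]
gripper_width: 0.033
gripper_force: 79.6
```

Emit:
{"op": "send_rows", "data": {"targets": [[0, 0, 0, 0, 0, -0.1, 3.0], [0, 0, 0, 0, 0, -0.1, 3.0], [0, 0, 0, 0, 0, -0.1, 3.0], [0, 0, 0, 0, 0, -0.1, 3.0], [0, 0, 0, 0, 0, -0.1, 3.0], [0, 0, 0, 0, 0, -0.1, 3.0], [-2.9, -1.77, 0, 0, 0, 0, 3.0], [-2.9, -1.77, 0, 0, 0, 0, 3.0], [-2.9, -1.77, 0, 0, 0, 0, 3.0], [-2.9, -1.77, 0, 0, 0, 0, 3.0], [-2.9, -1.77, 0, 0, 0, 0, 3.0], [-2.9, -1.77, 0, 0, 0, 0, 3.0]]}}

```text
time: 36.57
eef_pos: [0.5105, 0.1801, 0.1107]
orientation: [-3.141, 0.001, -1.726]
force: [0.4, -1.1, -0.6]
gripper_width: 0.033
gripper_force: 79.7
```

Emit:
{"op": "send_rows", "data": {"targets": [[0, 0, 0, 0, 0, 0, 3.0], [0, 0, 0, 0, 0, 0, 3.0], [0, 0, 3, 0, 0, 0, 3.0], [0, 0, 3, 0, 0, 0, 3.0], [0, 0, 2, 0, 0, 0, 3.0], [0, 0, 1.2, 0, 0, 0, 3.0], [0, 0, 0.5, 0, 0, 0, 3.0], [0, 0, 0, 0, 0, 0, 3.0], [0, 0, 0, 0, 0, 0, 3.0]]}}

```text
time: 37.32
eef_pos: [0.5091, 0.1781, 0.0142]
orientation: [3.142, 0.001, -1.727]
force: [-0.0, 0.9, -0.5]
gripper_width: 0.0328
gripper_force: 79.7
```

Run:
```python
from h import *
np.set_printoptions(suppress=True)
st();plan([.506,.18,.0105],down(YD+1.5))
```

```text
37.3 pos [0.5091 0.1781 0.0142] ori [ 3.142  0.001 -1.727] j [ 0.2   0.57 -0.48  0.52  0.   -1.22] F [-0.   0.9 -0.5] w 0.0328
turn [ 0.     0.001 -0.004] | 0.0 then shift cm [-0.15  0.33  0.37]
```

Emit:
{"op": "send_rows", "data": {"targets": [[0, 0, 0.3, 0, 0, 0, 3.0], [0, 0, 0, 0, 0, 0, 3.0], [0, 0, 0, 0, 0, 0, 3.8], [0, 0, 0, 0, 0, 0, 5.0], [0, 0, 0, 0, 0, 0, 5.0], [0, 0, -2, 0, 0, 0, 5.0], [0, 0, -3, 0, 0, 0, 5.0], [0, 0, -1, 0, 0, -0.095, 5.0], [0, 0, 0, 0, 0, -0.095, 5.0], [0, 0, 0, 0, 0, -0.094, 5.0], [0, 0, 0, 0, 0, 0, 5.0], [0, 0, 0, 0, 0, 0, 5.0]]}}

```text
time: 38.32
eef_pos: [0.5091, 0.1786, 0.071]
orientation: [-3.141, 0.001, -1.445]
force: [-0.2, 0.4, 0.1]
gripper_width: 0.0497
gripper_force: 0.0
```

Run:
```python
from h import *
np.set_printoptions(suppress=True)
st(); print(*rects("scene",.006,ymin=-.3,ymax=.5),*rects("top",.006,ymin=-.3,ymax=.5),sep="\n")
pick(406.5,239,-82.8)
```

```text
38.3 pos [0.5091 0.1786 0.071 ] ori [-3.141  0.001 -1.445] j [ 0.2   0.48 -0.44  0.64  0.   -1.5 ] F [-0.2  0.4  0.1] w 0.0497
(402, 374, 108, 36, 86.1)
(526, 429, 108, 36, 81.2)
(406, 240, 108, 35, -82.9)
(513, 222, 108, 36, 82.4)
(496, 98, 49, 38, -5.4)
(512, -77, 112, 39, -5.8)
(403, 266, 52, 35, -82.5)
(402, 372, 109, 35, 86.0)
(526, 427, 109, 35, 81.1)
(509, -75, 110, 41, -3.1)
(674, 309, 172, 44, 68.1)
pick [0.4119 0.1963 0.0115]
turn [0.    0.001 0.001] | 0.0 then shift cm [-2.98  9.41  5.92]
```

The knock hit the already-laid used card, which is now at (526,429). It still lies clear, so I'll carry on with the next new card.

Emit:
{"op": "send_rows", "data": {"targets": [[-1.0, 3.1, 0, 0, 0, 0, 5.0], [-1.0, 3.1, 0, 0, 0, 0, 5.0], [-1.0, 3.2, 0, 0, 0, 0, 5.0], [0, 0, 2, 0, 0, 0, 5.0], [0, 0, 1, 0, 0, 0, 5.0], [0, 0, 0, 0, 0, 0, 5.0], [0, 0, 0, 0, 0, 0, 5.0], [0, 0, 0, 0, 0, 0, 5.0]]}}

```text
time: 39.08
eef_pos: [0.4127, 0.1963, 0.0412]
orientation: [-3.141, 0.001, -1.443]
force: [0.4, 0.4, 0.3]
gripper_width: 0.05
gripper_force: 0.0
```

Run:
```python
from h import *
np.set_printoptions(suppress=True)
st(); pick(406.5,239,-82.8)
```

```text
39.1 pos [0.4127 0.1963 0.0412] ori [-3.141  0.001 -1.443] j [ 0.28  0.41 -0.68  0.48  0.   -1.42] F [0.4 0.4 0.3] w 0.05
pick [0.4119 0.1963 0.0115]
turn [-0.001  0.001  0.002] | 0.0 then shift cm [-0.01  0.08  2.97]
```

Emit:
{"op": "send_rows", "data": {"targets": [[0, 0.08, 1.5, 0, 0, 0, 5.0], [0, 0, 0.9, 0, 0, 0, 5.0], [0, 0, 0.5, 0, 0, 0, 5.0], [0, 0, 0, 0, 0, 0, 5.0], [0, 0, 0, 0, 0, 0, 5.0], [0, 0, 0, 0, 0, 0, 3.0], [0, 0, 0, 0, 0, 0, 3.0], [0, 0, 0, 0, 0, 0, 3.0], [0, 0, 0, 0, 0, 0, 3.0], [0, 0, 0, 0, 0, 0, 3.0]], "grip_force": 90}}

```text
time: 39.92
eef_pos: [0.4117, 0.1963, 0.0129]
orientation: [-3.14, 0.001, -1.442]
force: [-1.4, -0.3, 7.6]
gripper_width: 0.032
gripper_force: 88.6
```

Emit:
{"op": "send_rows", "data": {"targets": [[0, 0, -1, 0, 0, 0, 3.0], [0, 0, -2, 0, 0, 0, 3.0], [0, 0, -3, 0, 0, 0, 3.0], [0, 0, -2.5, 0, 0, 0.1, 3.0], [0, 0, 0, 0, 0, 0.1, 3.0], [0, 0, 0, 0, 0, 0.1, 3.0], [0, 0, 0, 0, 0, 0.1, 3.0], [0, 0, 0, 0, 0, 0.1, 3.0], [0, 0, 0, 0, 0, 0.1, 3.0], [0, 0, 0, 0, 0, 0.1, 3.0], [0, 0, 0, 0, 0, 0.1, 3.0], [0, 0, 0, 0, 0, 0.1, 3.0]]}}

```text
time: 40.92
eef_pos: [0.4114, 0.1962, 0.0973]
orientation: [3.142, 0.001, -2.347]
force: [0.3, -0.1, -0.9]
gripper_width: 0.0317
gripper_force: 89.2
```

Emit:
{"op": "send_rows", "data": {"targets": [[0, 0, 0, 0, 0, 0.1, 3.0], [0, 0, 0, 0, 0, 0.1, 3.0], [0, 0, 0, 0, 0, 0.1, 3.0], [0, 0, 0, 0, 0, 0.1, 3.0], [0, 0, 0, 0, 0, 0.1, 3.0], [0, 0, 0, 0, 0, 0.1, 3.0], [0, 0, 0, 0, 0, 0.1, 3.0], [0, 0, 0, 0, 0, 0.1, 3.0], [0, 0, 0, 0, 0, 0.08, 3.0], [0, 0, 0, 0, 0, 0, 3.0], [0, 0, 0, 0, 0, 0, 3.0]]}}

```text
time: 41.83
eef_pos: [0.4114, 0.1962, 0.0972]
orientation: [3.141, 0.001, 3.063]
force: [-0.2, 0.5, -0.2]
gripper_width: 0.0322
gripper_force: 89.3
```

Run:
```python
from h import *
np.set_printoptions(suppress=True)
st();a=plan(rail(-68-95,0,20.5),down(YD))
```

```text
41.8 pos [0.4114 0.1962 0.0972] ori [3.141 0.001 3.063] j [ 0.28  0.32 -0.63  0.62  0.    0.36] F [-0.2  0.5 -0.2] w 0.0322
turn [0.001 0.001 0.003] | 0.0 then shift cm [  1.72 -17.55   7.67]
```

Emit:
{"op": "send_rows", "data": {"targets": [[0.28, -2.9, 0, 0, 0, 0.003, 3.0], [0.28, -2.9, 0, 0, 0, 0, 3.0], [0.28, -2.9, 0, 0, 0, 0, 3.0], [0.28, -2.9, 0, 0, 0, 0, 3.0], [0.3, -2.95, 0, 0, 0, 0, 3.0], [0.3, -3.0, 0, 0, 0, 0, 3.0], [0, 0, 3, 0, 0, 0, 3.0], [0, 0, 3, 0, 0, 0, 3.0], [0, 0, 1.6, 0, 0, 0, 3.0], [0, 0, 0, 0, 0, 0, 3.0], [0, 0, 0, 0, 0, 0, 3.0], [0, 0, 0, 0, 0, 0, 3.0]]}}

```text
time: 42.83
eef_pos: [0.3802, 0.0227, 0.0215]
orientation: [3.141, 0.001, 3.059]
force: [0.2, 0.0, 0.0]
gripper_width: 0.0317
gripper_force: 89.4
```

Run:
```python
from h import *
np.set_printoptions(suppress=True)
st();a=plan(rail(-68-95,0,20.5),down(YD)); print(*rects("scene",.013,ymin=-.3,ymax=.5),sep="\n")
```

```text
42.8 pos [0.3802 0.0227 0.0215] ori [3.141 0.001 3.059] j [-0.14  0.35 -0.89  0.33  0.   -0.05] F [0.2 0.  0. ] w 0.0317
turn [ 0.001  0.001 -0.001] | 0.0 then shift cm [ 0.03 -0.01  0.1 ]
(398, 375, 107, 35, 86.1)
(521, 430, 107, 35, 81.3)
(509, 225, 108, 36, 82.3)
(523, 99, 112, 38, -3.7)
```

Emit:
{"op": "send_rows", "data": {"targets": [[-0.5, 0, 0.1, 0, 0, 0, 3.0], [-1, 0, 0, 0, 0, 0, 3.0], [-1, 0, 0, 0, 0, 0, 3.0], [-1, 0, 0, 0, 0, 0, 3.0], [-1, 0, 0, 0, 0, 0, 3.0], [-1, 0, 0, 0, 0, 0, 3.0], [-1, 0, 0, 0, 0, 0, 3.0], [-1, 0, 0, 0, 0, 0, 3.0], [-0.8, 0, 0, 0, 0, 0, 3.0], [-0.5, 0, 0, 0, 0, 0, 3.0], [0, 0, 0, 0, 0, 0, 3.0]]}}

```text
time: 43.8
eef_pos: [0.4683, 0.0154, 0.0194]
orientation: [3.141, 0.0, 3.058]
force: [-0.7, 0.8, -1.5]
gripper_width: 0.0319
gripper_force: 89.2
```

Emit:
{"op": "send_rows", "data": {"targets": [[-0.4, 0, 0, 0, 0, 0, 3.0], [-0.3, 0, 0, 0, 0, 0, 3.0], [-0.2, 0, 0, 0, 0, 0, 3.0], [0, 0, 0, 0, 0, 0, 3.0], [0, 0, 0, 0, 0, 0, 3.0]]}}

```text
time: 44.22
eef_pos: [0.4743, 0.0148, 0.0192]
orientation: [3.141, -0.004, 3.058]
force: [-5.4, 1.0, -0.5]
gripper_width: 0.0319
gripper_force: 89.3
```

Emit:
{"op": "send_rows", "data": {"targets": [[-0.2, 0, 0, 0, 0, 0, 3.0], [-0.1, 0, 0, 0, 0, 0, 3.0], [0, 0, 0, 0, 0, 0, 3.0], [0, 0, 0, 0, 0, 0, 3.0]]}}

```text
time: 44.55
eef_pos: [0.4744, 0.0148, 0.0189]
orientation: [3.141, -0.009, 3.058]
force: [-11.6, 1.4, 5.6]
gripper_width: 0.0321
gripper_force: 90.3
```

Emit:
{"op": "send_rows", "data": {"targets": [[0, 0, 0, 0, 0, 0, 4.2], [0, 0, 0, 0, 0, 0, 5.0], [0, 0, 0, 0, 0, 0, 5.0], [0, 0, 0, 0, 0, 0, 5.0], [0.5, 0, -2, 0, 0, 0, 5.0], [0, 0, -3, 0, 0, 0, 5.0], [0, 2.8, 0, 0, 0, 0, 5.0], [0, 2.8, 0, 0, 0, 0, 5.0], [0, 2.9, 0, 0, 0, 0, 5.0], [0, 0, 0, 0, 0, 0, 5.0], [0, 0, 0, 0, 0, 0, 5.0], [0, 0, 0, 0, 0, 0, 5.0]]}}

```text
time: 45.55
eef_pos: [0.4817, 0.0992, 0.0699]
orientation: [3.141, 0.001, 3.058]
force: [0.5, -0.1, 0.4]
gripper_width: 0.0501
gripper_force: 0.0
```

Run:
```python
from h import *
np.set_printoptions(suppress=True)
st();plan(rail(-68,85,14.5),down(YD)); print(*rects("scene",.012,ymin=-.3,ymax=.5),sep="\n")
```

```text
45.5 pos [0.4817 0.0992 0.0699] ori [3.141 0.001 3.058] j [ 0.05  0.41 -0.57  0.59  0.    0.14] F [ 0.5 -0.1  0.4] w 0.0501
turn [ 0.     0.001 -0.002] | 0.0 then shift cm [0.02 0.04 5.54]
(399, 375, 107, 35, 85.9)
(522, 430, 108, 36, 81.3)
(510, 225, 108, 36, 82.5)
(485, 15, 49, 38, -7.9)
(524, 99, 112, 38, -4.4)
(484, -71, 62, 39, -6.3)
```

Emit:
{"op": "send_rows", "data": {"targets": [[0, 0, 2, 0, 0, 0, 5.0], [0, 0, 2, 0, 0, 0, 5.0], [0, 0, 1.0, 0, 0, 0, 5.0], [0, 0, 0.5, 0, 0, 0, 5.0], [0, 0, 0, 0, 0, 0, 5.0], [0, 0, 0, 0, 0, 0, 3.0], [0, 0, 0, 0, 0, 0, 3.0], [0, 0, 0, 0, 0, 0, 3.0], [0, 0, 0, 0, 0, 0, 3.0], [0, 0, 0, 0, 0, 0, 3.0]], "grip_force": 80}}

```text
time: 46.43
eef_pos: [0.4815, 0.0996, 0.0156]
orientation: [3.141, 0.001, 3.058]
force: [-2.7, 0.6, 6.6]
gripper_width: 0.033
gripper_force: 79.6
```

Emit:
{"op": "send_rows", "data": {"targets": [[0.3, 0, 0, 0, 0, 0, 3.0], [0.7, 0, 0, 0, 0, 0, 3.0], [1.0, 0, 0, 0, 0, 0, 3.0], [1.0, 0, 0, 0, 0, 0, 3.0], [1.0, 0, 0, 0, 0, 0, 3.0], [1.0, 0, 0, 0, 0, 0, 3.0], [1.0, 0, 0, 0, 0, 0, 3.0], [1.0, 0, 0, 0, 0, 0, 3.0], [1.0, 0, 0, 0, 0, 0, 3.0], [1.0, 0, 0, 0, 0, 0, 3.0], [0.7, 0, 0, 0, 0, 0, 3.0], [0, 0, 0, 0, 0, 0, 3.0]]}}

```text
time: 47.43
eef_pos: [0.3813, 0.1076, 0.0143]
orientation: [3.141, -0.004, 3.059]
force: [-0.8, 1.1, -0.3]
gripper_width: 0.0332
gripper_force: 79.6
```

Run:
```python
from h import *
np.set_printoptions(suppress=True)
st();plan([.404,.2025,.11],down(YD+1.5)); print(*rects("scene",.012,ymin=-.3,ymax=.5),sep="\n")
```

```text
47.4 pos [0.3813 0.1076 0.0143] ori [ 3.141 -0.004  3.059] j [ 0.09  0.39 -0.85  0.34  0.    0.17] F [-0.8  1.1 -0.3] w 0.0332
turn [ 0.003 -0.003 -1.501] | 1.5 then shift cm [-9.72 -0.8  -9.57]
(399, 375, 108, 35, 85.9)
(522, 430, 108, 36, 81.3)
(510, 225, 108, 36, 82.5)
```

Emit:
{"op": "send_rows", "data": {"targets": [[0, 0, -2, 0, 0, 0, 3.0], [0, 0, -3, 0, 0, 0, 3.0], [0, 0, -3, 0, 0, 0, 3.0], [0, 0, -1.6, 0, 0, -0.1, 3.0], [0, 0, 0, 0, 0, -0.1, 3.0], [0, 0, 0, 0, 0, -0.1, 3.0], [0, 0, 0, 0, 0, -0.1, 3.0], [0, 0, 0, 0, 0, -0.1, 3.0], [0, 0, 0, 0, 0, -0.1, 3.0], [0, 0, 0, 0, 0, -0.1, 3.0], [0, 0, 0, 0, 0, -0.1, 3.0], [0, 0, 0, 0, 0, -0.1, 3.0]]}}

```text
time: 48.48
eef_pos: [0.3852, 0.1075, 0.1108]
orientation: [3.142, 0.001, -2.32]
force: [0.5, 0.5, 0.2]
gripper_width: 0.0332
gripper_force: 79.6
```

Emit:
{"op": "send_rows", "data": {"targets": [[0, 0, 0, 0, 0, -0.1, 3.0], [0, 0, 0, 0, 0, -0.1, 3.0], [0, 0, 0, 0, 0, -0.1, 3.0], [0, 0, 0, 0, 0, -0.1, 3.0], [0, 0, 0, 0, 0, -0.1, 3.0], [0, 0, 0, 0, 0, -0.1, 3.0], [-3, -0.25, 0, 0, 0, 0, 3.0], [-3, -0.25, 0, 0, 0, 0, 3.0], [-3, -0.25, 0, 0, 0, 0, 3.0], [-0.5, 0, 0, 0, 0, 0, 3.0], [0, 0, 0, 0, 0, 0, 3.0], [0, 0, 0, 0, 0, 0, 3.0]]}}

```text
time: 49.48
eef_pos: [0.4063, 0.1999, 0.1105]
orientation: [3.141, -0.0, -1.725]
force: [-0.1, -0.1, -0.2]
gripper_width: 0.033
gripper_force: 79.6
```

Emit:
{"op": "send_rows", "data": {"targets": [[0, 0, 3, 0, 0, 0, 3.0], [0, 0, 3, 0, 0, 0, 3.0], [0, 0, 2, 0, 0, 0, 3.0], [0, 0, 1.2, 0, 0, 0, 3.0], [0, 0, 0.4, 0, 0, 0, 3.0], [0, 0, 0.2, 0, 0, 0, 3.0], [0, 0, 0, 0, 0, 0, 3.0], [0, 0, 0, 0, 0, 0, 3.0]]}}

```text
time: 50.15
eef_pos: [0.4074, 0.2001, 0.0136]
orientation: [-3.14, 0.001, -1.726]
force: [-0.3, 0.8, -0.6]
gripper_width: 0.0332
gripper_force: 79.7
```

Run:
```python
from h import *
np.set_printoptions(suppress=True)
st();plan([.404,.2025,.0105],down(YD+1.5))
```

```text
50.1 pos [0.4074 0.2001 0.0136] ori [-3.14   0.001 -1.726] j [ 0.29  0.46 -0.71  0.4   0.   -1.12] F [-0.3  0.8 -0.6] w 0.0332
turn [-0.001  0.001 -0.003] | 0.0 then shift cm [-0.19  0.37  0.31]
```

Emit:
{"op": "send_rows", "data": {"targets": [[0, 0, 0.25, 0, 0, 0, 3.0], [0, 0, 0, 0, 0, 0, 3.0], [0, 0, 0, 0, 0, 0, 3.8], [0, 0, 0, 0, 0, 0, 5.0], [0, 0, 0, 0, 0, 0, 5.0], [0, 0, -2, 0, 0, 0, 5.0], [0, 0, -2, 0, 0, 0, 5.0], [0, 0, -2, 0, 0, -0.085, 5.0], [0, 0, 0, 0, 0, 0, 5.0], [0, 0, 0, 0, 0, 0, 5.0]]}}

```text
time: 50.98
eef_pos: [0.4077, 0.2006, 0.0713]
orientation: [-3.139, 0.002, -1.641]
force: [-0.5, -0.2, -0.3]
gripper_width: 0.0502
gripper_force: 0.0
```

Run:
```python
from h import *
np.set_printoptions(suppress=True)
st(); print(*rects("scene",.006,ymin=-.3,ymax=.5),*rects("top",.006,ymin=-.3,ymax=.5),sep="\n")
pick(402,373.5,86)
```

```text
51.0 pos [0.4077 0.2006 0.0713] ori [-3.139  0.002 -1.641] j [ 0.29  0.36 -0.66  0.55  0.   -1.21] F [-0.5 -0.2 -0.3] w 0.0502
(402, 374, 108, 35, 85.9)
(526, 429, 108, 36, 81.3)
(411, 244, 109, 35, 82.4)
(513, 222, 109, 36, 82.3)
(495, 11, 62, 38, -5.3)
(671, 218, 248, 34, 82.0)
(513, -77, 112, 39, -5.7)
(402, 372, 109, 35, 86.0)
(528, 246, 70, 32, -73.1)
(526, 427, 109, 35, 81.1)
(509, -75, 110, 41, -3.1)
(516, 10, 110, 41, -3.5)
(661, 242, 306, 44, 74.8)
pick [0.399  0.3306 0.0115]
turn [ 0.     0.001 -0.   ] | 0.0 then shift cm [-12.96   1.64   5.84]
```

Emit:
{"op": "send_rows", "data": {"targets": [[-3.2, 0.4, 0, 0, 0, 0, 5.0], [-3.2, 0.4, 0, 0, 0, 0, 5.0], [-3.3, 0.4, 0, 0, 0, 0, 5.0], [-3.3, 0.4, 0, 0, 0, 0, 5.0], [0, 0, 2, 0, 0, 0, 5.0], [0, 0, 1, 0, 0, 0, 5.0], [0, 0, 0, 0, 0, 0, 5.0], [0, 0, 0, 0, 0, 0, 5.0], [0, 0, 0, 0, 0, 0, 5.0]]}}

```text
time: 51.83
eef_pos: [0.3994, 0.33, 0.0402]
orientation: [3.14, -0.0, -1.642]
force: [-0.2, -0.7, 0.5]
gripper_width: 0.0502
gripper_force: 0.0
```

Run:
```python
from h import *
np.set_printoptions(suppress=True)
st(); pick(402,373.5,86)
```

```text
51.8 pos [0.3994 0.33   0.0402] ori [ 3.14  -0.    -1.642] j [ 0.55  0.5  -0.52  0.55  0.   -0.95] F [-0.2 -0.7  0.5] w 0.0502
pick [0.399  0.3306 0.0115]
turn [ 0.001 -0.    -0.001] | 0.0 then shift cm [-0.06  0.05  2.87]
```

Emit:
{"op": "send_rows", "data": {"targets": [[0, 0, 1.5, 0, 0, 0, 5.0], [0, 0, 0.9, 0, 0, 0, 5.0], [0, 0, 0.4, 0, 0, 0, 5.0], [0, 0, 0, 0, 0, 0, 5.0], [0, 0, 0, 0, 0, 0, 5.0], [0, 0, 0, 0, 0, 0, 3.0], [0, 0, 0, 0, 0, 0, 3.0], [0, 0, 0, 0, 0, 0, 3.0], [0, 0, 0, 0, 0, 0, 3.0], [0, 0, 0, 0, 0, 0, 3.0]], "grip_force": 90}}

```text
time: 52.67
eef_pos: [0.4002, 0.3312, 0.0136]
orientation: [-3.14, 0.001, -1.64]
force: [-0.7, -1.5, 6.2]
gripper_width: 0.0319
gripper_force: 83.8
```

Emit:
{"op": "send_rows", "data": {"targets": [[0, 0, -1, 0, 0, 0, 3.0], [0, 0, -2, 0, 0, 0, 3.0], [0, 0, -3, 0, 0, 0, 3.0], [0, 0, -2.5, 0, 0, 0.1, 3.0], [0, 0, 0, 0, 0, 0.1, 3.0], [0, 0, 0, 0, 0, 0.1, 3.0], [0, 0, 0, 0, 0, 0.1, 3.0], [0, 0, 0, 0, 0, 0.1, 3.0], [0, 0, 0, 0, 0, 0.1, 3.0], [0, 0, 0, 0, 0, 0.1, 3.0], [0, 0, 0, 0, 0, 0.1, 3.0], [0, 0, 0, 0, 0, 0.1, 3.0]]}}

```text
time: 53.67
eef_pos: [0.3999, 0.3312, 0.0984]
orientation: [3.141, 0.001, -2.545]
force: [-0.2, 0.8, -0.4]
gripper_width: 0.0317
gripper_force: 83.0
```

Emit:
{"op": "send_rows", "data": {"targets": [[0, 0, 0, 0, 0, 0.1, 3.0], [0, 0, 0, 0, 0, 0.1, 3.0], [0, 0, 0, 0, 0, 0.1, 3.0], [0, 0, 0, 0, 0, 0.1, 3.0], [0, 0, 0, 0, 0, 0.1, 3.0], [0, 0, 0, 0, 0, 0.1, 3.0], [0, 0, 0, 0, 0, 0.08, 3.0], [0, 0, 0, 0, 0, 0, 3.0], [0, 0, 0, 0, 0, 0, 3.0]]}}

```text
time: 54.42
eef_pos: [0.3999, 0.3312, 0.0981]
orientation: [3.14, 0.001, 3.065]
force: [0.2, 0.6, -0.1]
gripper_width: 0.0315
gripper_force: 83.0
```

Run:
```python
from h import *
np.set_printoptions(suppress=True)
st();a=plan(rail(-68-95,85,20.5),down(YD))
```

```text
54.4 pos [0.3999 0.3312 0.0981] ori [3.14  0.001 3.065] j [ 0.55  0.42 -0.47  0.68  0.    0.63] F [ 0.2  0.6 -0.1] w 0.0315
turn [0.001 0.001 0.005] | 0.01 then shift cm [ -0.53 -22.41   7.76]
```

Emit:
{"op": "send_rows", "data": {"targets": [[0, -3.0, 0, 0, 0, 0.005, 3.0], [0, -3.0, 0, 0, 0, 0, 3.0], [0, -3.0, 0, 0, 0, 0, 3.0], [0, -3.0, 0, 0, 0, 0, 3.0], [-0.1, -3.0, 0, 0, 0, 0, 3.0], [-0.2, -3.0, 0, 0, 0, 0, 3.0], [-0.2, -3.0, 0, 0, 0, 0, 3.0], [0, -1.4, 0, 0, 0, 0, 3.0], [0, 0, 3, 0, 0, 0, 3.0], [0, 0, 3, 0, 0, 0, 3.0], [0, 0, 1.6, 0, 0, 0, 3.0], [0, 0, 0, 0, 0, 0, 3.0]]}}

```text
time: 55.42
eef_pos: [0.384, 0.107, 0.0192]
orientation: [-3.142, -0.004, 3.059]
force: [-0.2, -0.6, -0.7]
gripper_width: 0.0319
gripper_force: 83.0
```

Emit:
{"op": "send_rows", "data": {"targets": [[0, 0, 0, 0, 0, 0, 3.0], [0, 0, 0, 0, 0, 0, 3.0]]}}

```text
time: 55.58
eef_pos: [0.3869, 0.1076, 0.0221]
orientation: [3.141, 0.001, 3.059]
force: [0.6, 0.9, 0.0]
gripper_width: 0.0319
gripper_force: 83.0
```

Run:
```python
from h import *
np.set_printoptions(suppress=True)
st();a=plan(rail(-68-95,85,21),down(YD)); print(*rects("scene",.006,ymin=-.3,ymax=.5),sep="\n")
```

```text
55.6 pos [0.3869 0.1076 0.0221] ori [3.141 0.001 3.059] j [ 0.09  0.38 -0.83  0.36  0.    0.17] F [0.6 0.9 0. ] w 0.0319
turn [ 0.001  0.001 -0.001] | 0.0 then shift cm [ 0.   -0.02  0.11]
(526, 429, 108, 36, 81.4)
(411, 244, 109, 35, 82.3)
(513, 223, 108, 36, 82.5)
(480, -74, 48, 37, -7.9)
(658, 230, 256, 39, 73.3)
```

Emit:
{"op": "send_rows", "data": {"targets": [[-0.5, 0, 0.1, 0, 0, 0, 3.0], [-1, 0, 0, 0, 0, 0, 3.0], [-1, 0, 0, 0, 0, 0, 3.0], [-1, 0, 0, 0, 0, 0, 3.0], [-1, 0, 0, 0, 0, 0, 3.0], [-1, 0, 0, 0, 0, 0, 3.0], [-1, 0, 0, 0, 0, 0, 3.0], [-1, 0, 0, 0, 0, 0, 3.0], [-0.8, 0, 0, 0, 0, 0, 3.0], [-0.5, 0, 0, 0, 0, 0, 3.0], [0, 0, 0, 0, 0, 0, 3.0]]}}

```text
time: 56.55
eef_pos: [0.4735, 0.0999, 0.0197]
orientation: [3.141, -0.003, 3.058]
force: [-3.0, 0.1, 1.2]
gripper_width: 0.032
gripper_force: 83.2
```

Emit:
{"op": "send_rows", "data": {"targets": [[-0.4, 0, 0, 0, 0, 0, 3.0], [-0.3, 0, 0, 0, 0, 0, 3.0], [-0.2, 0, 0, 0, 0, 0, 3.0], [0, 0, 0, 0, 0, 0, 3.0], [0, 0, 0, 0, 0, 0, 3.0]]}}

```text
time: 56.97
eef_pos: [0.4821, 0.0992, 0.0198]
orientation: [3.141, -0.002, 3.058]
force: [-3.1, 1.3, -1.5]
gripper_width: 0.032
gripper_force: 82.9
```

Emit:
{"op": "send_rows", "data": {"targets": [[-0.2, 0, 0, 0, 0, 0, 3.0], [-0.1, 0, 0, 0, 0, 0, 3.0], [0, 0, 0, 0, 0, 0, 3.0], [0, 0, 0, 0, 0, 0, 3.0]]}}

```text
time: 57.3
eef_pos: [0.4823, 0.0992, 0.0196]
orientation: [3.141, -0.006, 3.058]
force: [-9.8, 0.2, 4.5]
gripper_width: 0.0319
gripper_force: 84.0
```

Emit:
{"op": "send_rows", "data": {"targets": [[0, 0, 0, 0, 0, 0, 4.2], [0, 0, 0, 0, 0, 0, 5.0], [0, 0, 0, 0, 0, 0, 5.0], [0, 0, 0, 0, 0, 0, 5.0], [0.5, 0, -2, 0, 0, 0, 5.0], [0, 0, -3, 0, 0, 0, 5.0], [0, 0, -3.5, 0, 0, 0, 5.0], [0, 0, -3.5, 0, 0, 0, 5.0], [0, 0, -3.5, 0, 0, 0, 5.0], [0, 0, -3.5, 0, 0, 0, 5.0], [0, 0, -3.5, 0, 0, 0, 5.0]]}}

```text
time: 58.22
eef_pos: [0.4812, 0.0993, 0.2476]
orientation: [3.141, 0.002, 3.058]
force: [0.3, -0.6, -1.0]
gripper_width: 0.05
gripper_force: 0.0
```

Emit:
{"op": "send_rows", "data": {"targets": [[1.0, -3.5, 0, 0, 0, 0, 5.0], [1.0, -3.5, 0, 0, 0, 0, 5.0], [1.0, -3.5, 0, 0, 0, 0, 5.0], [1.0, -3.5, 0, 0, 0, 0, 5.0], [1.0, -3.5, 0, 0, 0, 0, 5.0], [1.0, -3.5, 0, 0, 0, 0, 5.0], [1.0, -3.5, 0, 0, 0, 0, 5.0], [1.0, -3.5, 0, 0, 0, 0, 5.0], [1.0, -3.5, 0, 0, 0, 0, 5.0], [0.5, -3.5, 0, 0, 0, 0, 5.0], [0, -3.5, 0, 0, 0, 0, 5.0], [0, -3.5, 0, 0, 0, 0, 5.0]]}}

```text
time: 59.22
eef_pos: [0.3506, -0.3136, 0.2456]
orientation: [-3.141, 0.002, 3.057]
force: [1.3, 0.8, 0.7]
gripper_width: 0.05
gripper_force: 0.0
```

Run:
```python
from h import *
np.set_printoptions(suppress=True)
st()
t=camera("top");s=camera("scene")
print(*rects("scene",.006,s,-.3,.5),*rects("top",.006,t,-.3,.5),sep="\n")
a=cv2.resize(t[165:260,150:375],(800,338),interpolation=cv2.INTER_CUBIC); b=cv2.resize(s[120:270,200:400],None,fx=1.74,fy=1.74)
b=cv2.resize(s[130:235,230:410],(449,262),interpolation=cv2.INTER_CUBIC); c=cv2.resize(s[190:300,180:330],(351,262),interpolation=cv2.INTER_CUBIC)
cv2.imwrite("pics/f1.png",cv2.cvtColor(np.vstack([a,np.hstack([b,c])]),cv2.COLOR_RGB2BGR))
```

```text
59.2 pos [ 0.3506 -0.3136  0.2456] ori [-3.141  0.002  3.057] j [-0.89  0.18 -0.39  1.01  0.   -0.8 ] F [1.3 0.8 0.7] w 0.05
(526, 429, 108, 36, 81.4)
(411, 244, 108, 35, 82.4)
(513, 222, 109, 36, 82.1)
(501, 96, 61, 37, -5.7)
(494, 11, 59, 37, -5.0)
(487, -74, 60, 38, -6.6)
(411, 242, 109, 36, 82.1)
(514, 220, 109, 36, 82.2)
(526, 427, 109, 35, 81.2)
(509, -75, 110, 41, -3.1)
(516, 10, 110, 40, -3.4)
(525, 95, 111, 40, -4.4)
(660, 243, 306, 44, 74.1)
```

View pics/f1.png

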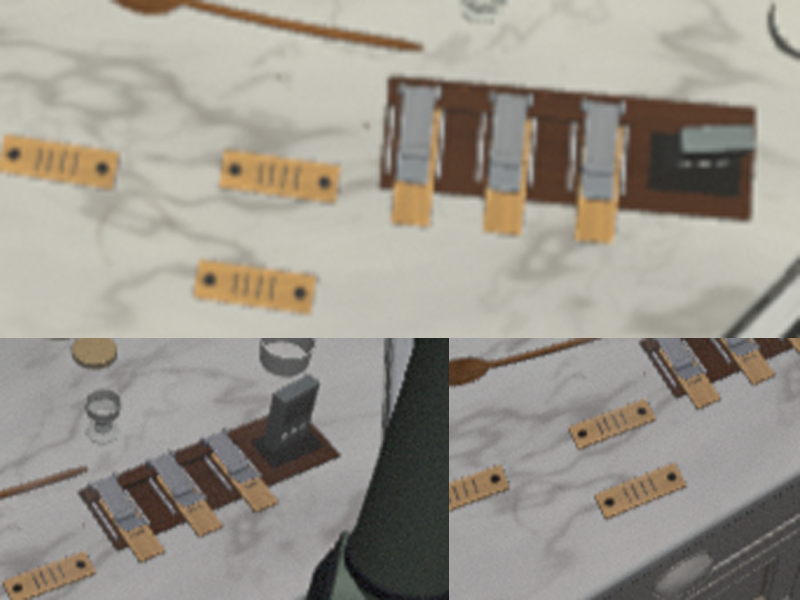

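Run:
```python
from h import *
m=camera_model("top"); s=camera_model("scene")
for u in((682,127),(752,124),(754,151),(684,154),(718,139)): print(deproj(m,(150+u[0]*225/800-.4,165+u[1]*95/338-.4),.105).round(4))
print(rail(0,-175,9))
for z,x0 in((.105,0),): 
    P=[(271,392),(303,376),(319,379),(287,396)]
    for u in P: print("s",deproj(s,(230+u[0]*180/449-.4,130+(u[1]-338)*105/262-.4),.105).round(4))
```

```text
[ 0.5451 -0.1359  0.105 ]
[ 0.5481 -0.1969  0.105 ]
[ 0.5243 -0.1978  0.105 ]
[ 0.5213 -0.137   0.105 ]
[ 0.5347 -0.1669  0.105 ]
[ 0.5281184  -0.16501627  0.009     ]
s [ 0.547  -0.1322  0.105 ]
s [ 0.5478 -0.1863  0.105 ]
s [ 0.5324 -0.2002  0.105 ]
s [ 0.5305 -0.1448  0.105 ]
```

The three used cards lie flat on the left and the three new ones are home. The timer's centre is about 7–10 mm behind the pad centre and turned by about 0.13 rad. There is plenty of time, so I'll regrip it from above across its thickness and centre it.

Emit:
{"op": "send_rows", "data": {"targets": [[0, 0, 0, 0, 0, 0.12, 6.0], [0, 0, 0, 0, 0, 0.12, 6.0], [0, 0, 0, 0, 0, 0.12, 6.0], [0, 0, 0, 0, 0, 0.12, 6.0], [0, 0, 0, 0, 0, 0.12, 6.0], [0, 0, 0, 0, 0, 0.12, 6.0], [0, 0, 0, 0, 0, 0.12, 6.0], [0, 0, 0, 0, 0, 0.12, 6.0], [0, 0, 0, 0, 0, 0.12, 6.0], [0, 0, 0, 0, 0, 0.12, 6.0], [0, 0, 0, 0, 0, 0.12, 6.0], [0, 0, 0, 0, 0, 0.12, 6.0]]}}

```text
time: 60.32
eef_pos: [0.3514, -0.3109, 0.2452]
orientation: [3.141, -0.0, 1.613]
force: [-0.4, 0.2, -0.1]
gripper_width: 0.0601
gripper_force: 0.0
```

Run:
```python
from h import *
np.set_printoptions(suppress=True)
st();plan([.536,-.167,.18],down(1.616))
```

```text
60.3 pos [ 0.3514 -0.3109  0.2452] ori [ 3.141 -0.     1.613] j [-0.88  0.17 -0.39  1.01  0.    0.65] F [-0.4  0.2 -0.1] w 0.0601
turn [ 0.001 -0.    -0.003] | 0.0 then shift cm [13.54 19.09  6.52]
```

Emit:
{"op": "send_rows", "data": {"targets": [[2.0, 2.73, 0, 0, 0, 0, 6.0], [2.0, 2.73, 0, 0, 0, 0, 6.0], [2.0, 2.73, 0, 0, 0, 0, 6.0], [2.0, 2.73, 0, 0, 0, 0, 6.0], [2.0, 2.73, 0, 0, 0, 0, 6.0], [2.0, 2.73, 0, 0, 0, 0, 6.0], [1.54, 2.71, 0, 0, 0, 0, 6.0], [0, 0, 3, 0, 0, 0, 6.0], [0, 0, 3, 0, 0, 0, 6.0], [0, 0, 0, 0, 0, 0, 6.0], [0, 0, 0, 0, 0, 0, 6.0], [0, 0, 0, 0, 0, 0, 6.0]]}}

```text
time: 61.32
eef_pos: [0.5358, -0.1671, 0.1865]
orientation: [3.14, -0.0, 1.618]
force: [0.3, 0.6, -0.4]
gripper_width: 0.0596
gripper_force: 0.0
```

Run:
```python
from h import *
np.set_printoptions(suppress=True)
st();plan([.536,-.167,.09],down(1.616))
```

```text
61.3 pos [ 0.5358 -0.1671  0.1865] ori [ 3.14  -0.     1.618] j [-0.43  0.39 -0.25  0.93  0.    1.09] F [ 0.3  0.6 -0.4] w 0.0596
turn [ 0.001 -0.     0.002] | 0.0 then shift cm [0.01 0.02 9.65]
```

Emit:
{"op": "send_rows", "data": {"targets": [[0, 0, 3, 0, 0, 0, 6.0], [0, 0, 3, 0, 0, 0, 6.0], [0, 0, 2, 0, 0, 0, 6.0], [0, 0, 1.6, 0, 0, 0, 6.0], [0, 0, 0, 0, 0, 0, 6.0], [0, 0, 0, 0, 0, 0, 6.0]]}}

```text
time: 61.82
eef_pos: [0.536, -0.1675, 0.0904]
orientation: [3.14, -0.0, 1.617]
force: [0.9, 0.8, 0.3]
gripper_width: 0.0602
gripper_force: 0.0
```

Emit:
{"op": "send_rows", "data": {"targets": [[0, 0, 0, 0, 0, 0, 5.0], [0, 0, 0, 0, 0, 0, 4.2], [0, 0, 0, 0, 0, 0, 3.6], [0, 0, 0, 0, 0, 0, 3.1], [0, 0, 0, 0, 0, 0, 2.7], [0, 0, 0, 0, 0, 0, 2.4], [0, 0, 0, 0, 0, 0, 2.1], [0, 0, 0, 0, 0, 0, 1.7], [0, 0, 0, 0, 0, 0, 1.7], [0, 0, 0, 0, 0, 0, 1.7], [0, 0, 0, 0, 0, 0, 1.7]], "grip_force": 40}}

```text
time: 62.73
eef_pos: [0.5359, -0.167, 0.0895]
orientation: [3.14, -0.0, 1.618]
force: [1.2, -0.3, 4.4]
gripper_width: 0.0209
gripper_force: 39.7
```

Emit:
{"op": "send_rows", "data": {"targets": [[0, 0, -0.3, 0, 0, 0, 1.7], [0, 0, -0.3, 0, 0, 0, 1.7], [0.1, -0.6, 0, 0, 0, 0, 1.7], [0.1, -0.7, 0, 0, 0, 0, 1.7], [0, 0, 0, 0, 0, 0.06, 1.7], [0, 0, 0, 0, 0, 0.065, 1.7], [0, 0, 0, 0, 0, 0, 1.7], [0, 0, 0.3, 0, 0, 0, 1.7], [0, 0, 0.2, 0, 0, 0, 1.7], [0, 0, 0, 0, 0, 0, 1.7], [0, 0, 0, 0, 0, 0, 1.7]]}}

```text
time: 63.65
eef_pos: [0.522, -0.1654, 0.0898]
orientation: [-3.141, -0.001, 1.493]
force: [-0.7, -0.2, -1.0]
gripper_width: 0.0213
gripper_force: 39.2
```

Lower it to contact and release slowly.

Emit:
{"op": "send_rows", "data": {"targets": [[0, 0, 0.1, 0, 0, 0, 1.7], [0, 0, 0, 0, 0, 0, 1.7], [0, 0, 0, 0, 0, 0, 1.7]]}}

```text
time: 63.9
eef_pos: [0.5223, -0.1655, 0.0894]
orientation: [3.141, -0.001, 1.493]
force: [-0.6, 0.3, 4.1]
gripper_width: 0.0213
gripper_force: 39.9
```

Emit:
{"op": "send_rows", "data": {"targets": [[0, 0, 0, 0, 0, 0, 2.3], [0, 0, 0, 0, 0, 0, 2.8], [0, 0, 0, 0, 0, 0, 3.6], [0, 0, 0, 0, 0, 0, 5.0], [0, 0, 0, 0, 0, 0, 6.0], [0, 0, 0, 0, 0, 0, 6.0], [0, 0, -2, 0, 0, 0, 6.0], [0, 0, -3, 0, 0, 0, 6.0], [0, 0, -3, 0, 0, 0, 6.0], [0, 0, -3.5, 0, 0, 0, 6.0], [0, 0, -3.5, 0, 0, 0, 6.0]]}}

```text
time: 64.82
eef_pos: [0.5218, -0.1654, 0.2403]
orientation: [-3.141, -0.001, 1.493]
force: [1.2, 0.3, 0.2]
gripper_width: 0.0601
gripper_force: 0.0
```

Emit:
{"op": "send_rows", "data": {"targets": [[-3, -3, 0, 0, 0, 0, 6.0], [-3, -3, 0, 0, 0, 0, 6.0], [-3, -3, 0, 0, 0, 0, 6.0], [-3, -3, 0, 0, 0, 0, 6.0], [-3, -3, 0, 0, 0, 0, 6.0], [0, 0, 0, 0, 0, 0, 6.0], [0, 0, 0, 0, 0, 0, 6.0], [0, 0, 0, 0, 0, 0, 6.0]]}}

```text
time: 65.48
eef_pos: [0.3641, -0.301, 0.239]
orientation: [3.141, -0.001, 1.492]
force: [0.4, -0.1, 0.2]
gripper_width: 0.0601
gripper_force: 0.0
```

Run:
```python
from h import *
st()
t=camera("top");s=camera("scene")
print(*rects("scene",.006,s,-.3,.5),*rects("top",.006,t,-.3,.5),sep="\n")
a=cv2.resize(t[165:255,220:400],(700,350),interpolation=cv2.INTER_CUBIC);b=cv2.resize(s[130:235,200:420],(700,334),interpolation=cv2.INTER_CUBIC)[:250]
cv2.imwrite("pics/f2.png",cv2.cvtColor(np.vstack([a,b]),cv2.COLOR_RGB2BGR))
```

```text
65.5 pos [ 0.3641 -0.301   0.239 ] ori [ 3.141e+00 -1.000e-03  1.492e+00] j [-0.85  0.19 -0.39  1.    0.    0.8 ] F [ 0.4 -0.1  0.2] w 0.0601
(525, 429, 108, 36, 81.3)
(411, 244, 108, 35, 82.4)
(513, 223, 109, 36, 82.4)
(501, 95, 60, 37, -5.7)
(495, 11, 62, 37, -5.9)
(487, -74, 60, 38, -6.6)
(411, 242, 109, 36, 82.4)
(514, 221, 109, 36, 82.2)
(526, 427, 109, 35, 81.0)
(509, -75, 111, 40, -5.1)
(516, 10, 110, 40, -3.4)
(525, 95, 111, 41, -4.4)
(660, 243, 306, 44, 74.1)
```

View pics/f2.png

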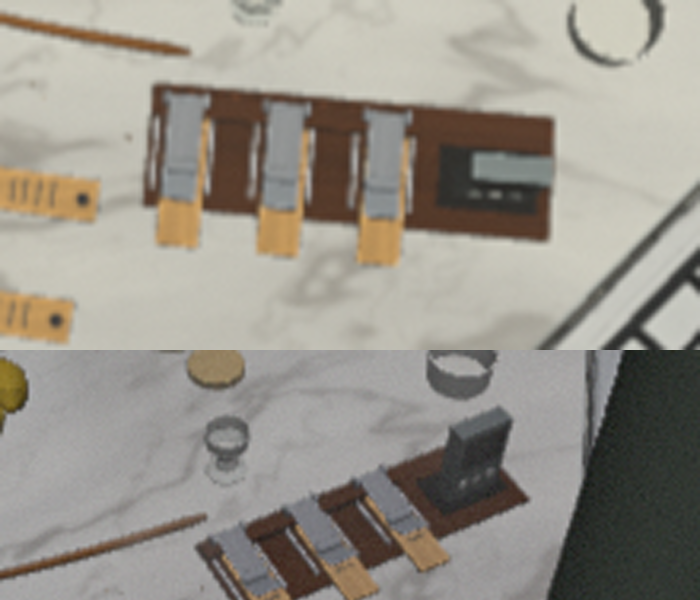

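The timer stands square on the pad, its top face at about (512,170). The cards are home and the used cards are clear.

```bash
python3 -c "
from station import *
print(job_done())"
```

```text
the job is handed in; nothing more can be done
None
```

I handed the job in at about 66 s on the robot's clock, and no verdict came back. By the last camera check, all three new cards are home in their bays, the three used cards lie flat and clear left of the rail, and the timer stands upright on the pad with its screen to the front. The dish, egg cup and measuring cup were not touched.

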